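Refill the parts carousel and draw its index plunger

ROBOT

A 6-joint arm with a two-finger parallel gripper is mounted at the origin on the work surface. World frame = base frame: x ahead of the robot, y to its left, z up, the work surface at z = 0. Lengths are in mm, angles in rad, forces in N, time in s.
With the tool pointing down it reaches from about 275 to 1000 mm from the base axis. Payload 8.4 kg.
Tool frame: the origin (TCP) lies between the finger pads; the fingertips stand r.tips_ahead ahead of it and the grasp point (between the pads) lies 6 mm ahead of it (r.tips_ahead is the distance from the TCP to the fingertips, in mm); z points along the fingers, y is the line along which they close (so a half turn about z gives the same grasp; the last joint's range is limited). The gripper opens to 85 mm and grips with 20 to 120 N. Pads are 22 mm wide; open, the fingers measure 114 mm over their backs; the gripper's body (76 mm by 85 mm) begins 54 mm behind the grasp point. The pads swing forward as they close: fully open they stand 13 mm farther back than shut.
Start: joints at [1.248, 0.353, 1.633, -0, 1.155, -0.002], TCP at [197.077, 593.118, 256.281] pointing down, gripper open.
Joint ranges: [-2.63, 2.63], [-0.92, 2.1], [0.06, 2.66], [-1.3, 4.44], [0, 2.69], [-3.02, 3.02]. Speed limits (rad/s): [2.22, 2.22, 2.79, 3.14, 3.14, 3.14].

INTERFACE

Orientations are given as [roll, pitch, yaw] about the fixed x, y, z axes, in that order (R = Rz(yaw) Ry(pitch) Rx(roll)).
In Python, from rig import r gives the robot as it stands.
- The arm moves only by the tool carry_out, never from a script. Its arguments are lists of equal length, an entry for each row: "delta_pos": the shift along the tool's x, y, z in m, a list of three; "rot": the turn, a rotation vector about the tool's x, y, z in degrees, a list of three. A call has 1 to 8 rows; each row is the pose to reach, as a shift and turn from the pose commanded when the call began, along the tool's axes at that moment; what a row does not reach only later rows make up. A row lasts 1/8 s, in which the tool goes at most 62.5 mm and 10.7 degrees, less where a joint would pass 70% of its speed; a pose out of reach is approached as far as the arm can. A call with a gripper value outside its range is refused whole. "claw" is the finger opening in m, from 0 to 0.0854, set as the call begins (left out, the last holds). The fingers move at their own pace and stop on an object; "grip_force" is the grip in N (left out, the last holds). Time passes only in rows, so rows that repeat a pose let the fingers close. It gives the time, the measured TCP pose, the force, the opening and the grip force at its end, in the units of the state.
- r.sense(): the state, without advancing time (a new reading comes with each control period).
- r.grab_frame(name): name is "side" or "top"; returns the picture (400x640x3 uint8, blue, green, red); there is no depth.
- r.camera_info(name): a dict with "fx", "fy", "cx", "cy" (pixels), "pose" (4x4, takes a point from camera to world coordinates). Camera axes: x right, y down, z forward; pixel columns grow to the right and rows downward; lengths in mm; the calibration is good to about 2 mm. A picture is of the moment at which its call begins. camera_info takes no time and is no camera call.
- r.sign_off(): hands the job in; it is judged then, once.
Trained networks look in the newest picture that a camera, given by its name, has taken for a name from the list of things; names that differ only in an ending like _2 or _b are one class to them, and where a whole thing is asked for, a point or a joint stands for the part that bears it (a point fixed in the world has none). Each returns a list of dicts, best first, with "p" (0 to 1); they miss things now and then, are a little off and sometimes report something else, mostly with a low value. They report only what shows in the picture. A call takes as long as a camera call. They do not tell look-alikes from the thing itself.
- r.recognise(thing, camera): "box" ([left, top, right, bottom] in pixels, round what is visible of it).
- r.cut_out(thing, camera): "mask" (400x640 bool, what is visible of it) and "box" ([left, top, right, bottom] in pixels, round what is visible of it).
The state is a dict: "clock": time; "qpos": joint angles; "qvel": joint speeds; "joint_efforts": joint torques, N m; "eef_pos": TCP position; "tcp_rot": TCP orientation; "contact_force": force on the tool from outside, world axes, zero at the start; "wrist_torque": the same for the moment, N m; "opening": opening from 0.0 (shut) to 1.0 (fully open); "grasp_force": force on a finger pad.
Only numpy, scipy, OpenCV 4.12 (cv2) and the standard library are available. Lean on these libraries where they do the work, as an engineer would, in place of code of your own. Each camera call takes 0.05 s, during which the arm holds its last target. There are 200 camera calls.

TASK

Pour all six barrel nuts from the flared cup into the empty rectangular tray on the parts carousel, and stand the empty cup back upright on the bench. Then take the black knob of the carousel's spring plunger, pull it fully back to its stop so that the pin is clear of the turntable, and finish while holding it there in the gripper so that a workmate can turn the carousel. Leave the other things on the bench where they are.

Things in the scene. Friction and masses are not known exactly. Their poses are not given: they have to be found in the camera images.
- carousel: parts carousel fixed on the bench; origin on the bench under the turntable's centre, z up. Base 250 (x) x 305 (y) mm; plywood turntable of radius 125, top 74 mm up; on it an open grey tray (towards +y, rim 129 mm up) and two filled black pots (104 mm up). Steel plunger housing at y -140 to -180 mm, 44 mm wide, top 84 mm up; the plunger's knob sticks out of it to -y.
- tray_in (a point): centre of the inner floor of the empty grey open tray on the carousel, 78 mm above the bench; axes as the carousel's. Inside it measures 112 (x) x 102 (y) mm; the rim is 51 mm above this point. Walls 4 mm.
- plunger_knob (a point): centre of the plunger's black knob, on its level axis, 62 mm above the bench; axes as the carousel's; moves with it. A cylinder along y, 28 mm in diameter, 32 mm long (16 mm each side of this point), then a flange 38 mm in diameter, 6 mm thick, at its outer (-y) end. Free beside and above; the housing begins 26 mm away, to +y, when the plunger is home.
- plunger (a joint): how far the spring plunger is drawn back along the carousel's -y (level, away from the turntable): 0 = pin in its seat hole in the turntable's rim, 0.020 m = fully back at its stop; clear of the hole from 0.012. The spring pulls it home with 5 N at 0, rising to 10 N at 0.020; it does not latch.
- cup_c (a point): centre (half-way up, 42.5 mm above its underside) of the flared aluminium cup: 85 mm tall, 55 mm across at the foot, 68 mm at the rim, walls 3 mm, floor 4 mm thick, no handle, smooth; z points out of its mouth. 63 to 126 g. Starts upright on the bench with six barrel nuts in it.
- nut0_c (a point): centre of one of the six alike barrel nuts, plain steel cylinders 13 mm in diameter, 16 mm long, 16 g, smooth; they start in the cup; z is the cylinder's axis
- nut1_c (a point): centre of one of the six alike barrel nuts, plain steel cylinders 13 mm in diameter, 16 mm long, 16 g, smooth; they start in the cup; z is the cylinder's axis
- nut2_c (a point): centre of one of the six alike barrel nuts, plain steel cylinders 13 mm in diameter, 16 mm long, 16 g, smooth; they start in the cup; z is the cylinder's axis
- nut3_c (a point): centre of one of the six alike barrel nuts, plain steel cylinders 13 mm in diameter, 16 mm long, 16 g, smooth; they start in the cup; z is the cylinder's axis
- nut4_c (a point): centre of one of the six alike barrel nuts, plain steel cylinders 13 mm in diameter, 16 mm long, 16 g, smooth; they start in the cup; z is the cylinder's axis
- nut5_c (a point): centre of one of the six alike barrel nuts, plain steel cylinders 13 mm in diameter, 16 mm long, 16 g, smooth; they start in the cup; z is the cylinder's axis
- tape: pocket tape measure, black box about 62 x 30 x 58 mm standing on edge; a bystander, not to be moved. Origin: underside, resting on the bench
- offcut: pine offcut, 45 x 110 x 20 mm, lying flat; a bystander, not to be moved. Origin: underside, resting on the bench
- glue: white glue bottle, 56 mm across, 150 mm tall; a bystander, not to be moved. Origin: underside, resting on the bench
- driver: screwdriver lying on the bench, about 200 mm long; a bystander, not to be moved. Origin: near its middle, at the bench
- drill: cordless drill standing on its battery, about 75 x 150 x 195 mm; a bystander, not to be moved. Origin: underside, resting on the bench
- tin: straight-sided steel tin, 76 mm across, 100 mm tall, with pencils and brushes in it (not the cup); a bystander, not to be moved. Origin: underside, resting on the bench
Mind the look-alikes: they are no part of the job. Several things look just like the part that bears cup_c: the one meant starts nearest to the robot's base.

How it is judged (in metres and radians):
On the way, in this order (a step that is already met when the one before it is completed fails the run):
1. the cup is lifted off the bench in the gripper, the nuts still out of the tray (height (world z) of cup_c above 0.09 m and contact force between the fingers and cup above 0.5 N), for 0.2 s.
2. the held cup is tipped well over, over the tray (angle between cup_c's own z axis and vertical above 0.7 rad and horizontal distance between cup_c and tray_in below 0.16 m and contact force between the fingers and cup above 0.5 N), for 0.05 s.
3. all six nuts lie in the tray (x of nut0_c in the frame of tray_in between -0.056 and 0.056 m and y of nut0_c in the frame of tray_in between -0.051 and 0.051 m and z of nut0_c in the frame of tray_in between 0 and 0.051 m and x of nut1_c in the frame of tray_in between -0.056 and 0.056 m and y of nut1_c in the frame of tray_in between -0.051 and 0.051 m and z of nut1_c in the frame of tray_in between 0 and 0.051 m and x of nut2_c in the frame of tray_in between -0.056 and 0.056 m and y of nut2_c in the frame of tray_in between -0.051 and 0.051 m and z of nut2_c in the frame of tray_in between 0 and 0.051 m and x of nut3_c in the frame of tray_in between -0.056 and 0.056 m and y of nut3_c in the frame of tray_in between -0.051 and 0.051 m and z of nut3_c in the frame of tray_in between 0 and 0.051 m and x of nut4_c in the frame of tray_in between -0.056 and 0.056 m and y of nut4_c in the frame of tray_in between -0.051 and 0.051 m and z of nut4_c in the frame of tray_in between 0 and 0.051 m and x of nut5_c in the frame of tray_in between -0.056 and 0.056 m and y of nut5_c in the frame of tray_in between -0.051 and 0.051 m and z of nut5_c in the frame of tray_in between 0 and 0.051 m), for 0.3 s.
4. the cup stands upright on the bench, released (height (world z) of cup_c between 0.038 and 0.047 m and angle between cup_c's own z axis and vertical below 0.15 rad and contact force between the fingers and cup below 0.1 N and linear speed of cup below 0.03 m/s), for 0.2 s.
5. the plunger is pulled back to its stop by the gripper (value of joint plunger above 0.0165 m and contact force between the fingers and plunger above 2 N), for 0.2 s.
At the end, for the whole second after the job is handed in: The gripper holds the plunger (finger force over 2 N) at least 16.5 mm of its 20 mm back, still, with nothing else on the bench touching it; all six nuts lie inside the tray, below its rim; the cup stands upright (within 0.15 rad) on the bench, let go and at rest (all of step 3 and all of step 4 and all of step 5 and velocity of joint plunger between -0.01 and 0.01 m/s and contact force between plunger and cup below 0.1 N and contact force between plunger and tape below 0.1 N and contact force between plunger and offcut below 0.1 N and contact force between plunger and glue below 0.1 N and contact force between plunger and driver below 0.1 N and contact force between plunger and drill below 0.1 N and contact force between plunger and tin below 0.1 N); the arm keeps its last pose, push and grip.
It fails at once if a bystander (tape measure, offcut, glue bottle, screwdriver, drill, pencil tin) is moved by more than 30 mm (distance of any of tape, offcut, glue, driver, drill, tin from where it was at the start of the episode above 0.03 m).
It also fails if it takes over 72 s, if anything falls off the work surface, if the arm or the gripper's body presses on something with over 40 N, if the wrist force passes 120 N, or if a joint passes its speed limit or range.

## Working session

There is one attempt and no reset: what is moved stays moved. The work goes in short steps, Python scripts to look and compute and a tool call to move; the robot and the scene stay as the last step left them, time stands still between calls to the robot, and variables do not carry over. Pictures are saved under pics/ and viewed, at most 14 in all, crops included, and the job is handed in when it is done.

Besides the shell and the picture viewer there is one more tool, called after ">>>" by a JSON object that holds its "fn" and its "kwargs", one argument or row to a line. carry_out: Moves the arm, as the interface text tells. Its arguments: {"type":"object","properties":{"delta_pos":{"type":"array","items":{"type":"array","items":{"type":"number"}}},"rot":{"type":"array","items":{"type":"array","items":{"type":"number"}}},"claw":{"type":"number"},"grip_force":{"type":"number"}},"required":["delta_pos","rot"]}

```bash
ls; mkdir -p pics; python3 - <<'E'
from rig import r
import cv2, numpy as np
for c in("side","top"):
    im=r.grab_frame(c); cv2.imwrite(f"pics/{c}0.png",im)
    i=r.camera_info(c); print(c,i["fx"],i["cx"],i["cy"],np.round(i["pose"],3).tolist())
    for t in("carousel","cup_c","plunger_knob","plunger","tape","offcut","glue","driver","drill","tin"):
        try: print(t,[(np.round(d["box"]).tolist(),round(d["p"],2)) for d in r.recognise(t,c)][:5])
        except Exception as e: print(t,e)
print(r.sense(),r.tips_ahead)
E
```

```text
pics
side 379.82176100043205 315.4840304050425 197.82096195287528 [[-0.948, -0.206, 0.242, 343.171], [-0.318, 0.629, -0.71, 522.257], [-0.006, -0.75, -0.661, 675.043], [0.0, 0.0, 0.0, 1.0]]
carousel [([195.0, 210.0, 335.0, 378.0], 0.59)]
cup_c [([335.0, 166.0, 359.0, 204.0], 0.97), ([306.0, 108.0, 330.0, 143.0], 0.89), ([339.0, 135.0, 361.0, 167.0], 0.61), ([224.0, 125.0, 264.0, 210.0], 0.18)]
plunger_knob [([278.0, 209.0, 296.0, 219.0], 0.75)]
plunger [([277.0, 207.0, 293.0, 246.0], 0.78)]
tape [([273.0, 176.0, 292.0, 204.0], 0.85)]
offcut [([358.0, 247.0, 391.0, 295.0], 0.88)]
glue [([284.0, 118.0, 307.0, 166.0], 0.89)]
driver [([404.0, 171.0, 418.0, 217.0], 0.77)]
drill [([223.0, 124.0, 262.0, 209.0], 0.67)]
tin [([177.0, 174.0, 223.0, 250.0], 0.61)]
top 361.3854998851092 313.30545890259043 194.8281516900543 [[-0.012, -0.989, 0.149, 437.727], [-1.0, 0.009, -0.024, -121.821], [0.022, -0.149, -0.989, 983.577], [0.0, 0.0, 0.0, 1.0]]
carousel [([144.0, 143.0, 286.0, 263.0], 0.66)]
cup_c [([387.0, 192.0, 420.0, 220.0], 0.85), ([334.0, 203.0, 360.0, 231.0], 0.84), ([430.0, 135.0, 463.0,
[... 414 characters left out ...]
67)]
{'clock': 1.1, 'qpos': array([ 1.24755908e+00,  3.53031657e-01,  1.63339471e+00,  8.66021983e-06,
        1.15520631e+00, -2.41702002e-03]), 'qvel': array([-0.00041389,  0.00086295, -0.00083024,  0.00182369, -0.00277908,
       -0.00088761]), 'joint_efforts': array([-3.21572261e-03, -6.05194759e+01, -3.42423928e+01, -3.54328395e-04,
        1.73858090e-03, -1.00644920e-05]), 'eef_pos': array([197.09909332, 593.11030725, 256.26344861]), 'tcp_rot': array([-3.14155265e+00, -8.01962297e-06,  2.82076893e+00]), 'contact_force': array([-0.34516324,  0.42617482, -0.7317081 ]), 'wrist_torque': array([-0.02054221, -0.01092422, -0.0369771 ]), 'grasp_force': 0.0, 'opening': 0.9987396989041432} 25.0
```

View pics/side0.png

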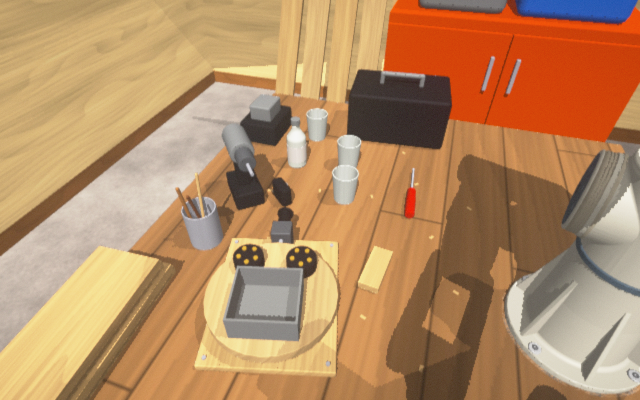

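View pics/top0.png

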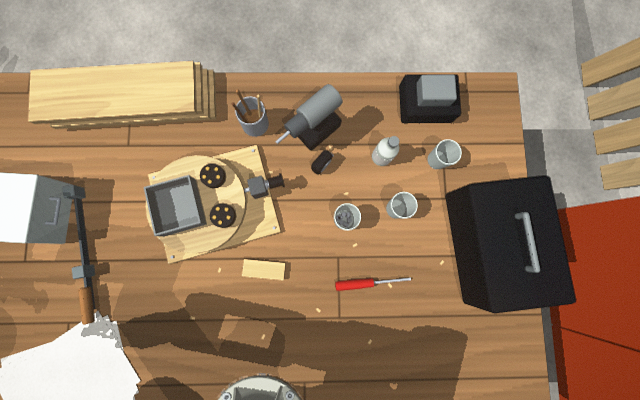

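The side view shows three cups at (345,185), (348,150) and (317,124). The tray is at (265,300) and the knob at (286,214). In the top view the cup nearest the base is at (347,217) with nuts visible in it, the tray is at (176,206) and the knob at (275,183).

```bash
python3 - <<'E'
import cv2
a=cv2.imread("pics/top0.png")[135:270,140:300]; cv2.imwrite("pics/topc.png",cv2.resize(a,None,fx=4.4,fy=4.4,interpolation=2))
a=cv2.imread("pics/side0.png")[200:375,190:350]; cv2.imwrite("pics/sidec.png",cv2.resize(a,None,fx=3.4,fy=3.4,interpolation=2))
E
cat > h.py <<'E'
from rig import r
import numpy as np, cv2
def plane(c,u,v,z):
    i=r.camera_info(c);P=np.array(i["pose"]);d=P[:3,:3]@np.array([(u-i["cx"])/i["fx"],(v-i["cy"])/i["fy"],1]);o=P[:3,3]
    return o+d*(z-o[2])/d[2]
def proj(c,p):
    i=r.camera_info(c);P=np.array(i["pose"]);q=(np.atleast_2d(p)-P[:3,3])@P[:3,:3]
    return np.c_[i["fx"]*q[:,0]/q[:,2]+i["cx"],i["fy"]*q[:,1]/q[:,2]+i["cy"]]
def cup_circles(x,y,z0=0):
    t=np.linspace(0,2*np.pi,48);c=lambda R,z:np.c_[x+R*np.cos(t),y+R*np.sin(t),0*t+z]
    return np.vstack([c(27.5,z0),c(34,z0+85)])
def iou_cost(c,mask,x,y):
    h=cv2.convexHull(proj(c,cup_circles(x,y)).astype(np.float32)*16)
    m=np.zeros((400,640),np.uint8);cv2.fillConvexPoly(m,h.astype(np.int32),1,shift=4)
    m=m>0
    return 1-(m&mask).sum()/(m|mask).sum()
E
python3 - <<'E'
from h import *
from scipy.optimize import minimize
ms={}
for c,b in(("top",(347,217)),("side",(347,185))):
    r.grab_frame(c)
    for d in r.cut_out("cup_c",c):
        l,t,R,bb=d["box"]
        if l<b[0]<R and t<b[1]<bb: ms[c]=np.array(d["mask"]);print(c,d["box"],d["p"]);break
x0=plane("top",347,217,60)[:2]; print(x0)
for cs in(["top"],["side"],["top","side"]):
    f=lambda p:sum(iou_cost(c,ms[c],*p) for c in cs)
    s=minimize(f,x0,method="Nelder-Mead",options=dict(initial_simplex=x0+np.array([[0,0],[15,0],[0,15]])));print(cs,s.x,s.fun)
for n,c,u,v,z in(("glue","top",385,150,50),("tape","top",323,160,40),("cup2","top",404,206,50)):print(n,plane(c,u,v,z))
print(plane("top",275,183,62),plane("top",176,206,100))
E
```

```text
top [336.3, 202.8, 361.5, 226.6] 0.77
side [333.7, 165.4, 358.9, 204.1] 0.87
[ 518.62257475 -230.00313666]
['top'] [ 519.84173352 -229.15076997] 0.36624203821656054
['side'] [ 520.69116498 -230.73571723] 0.09814612868047978
['top', 'side'] [ 519.36845416 -229.11877479] 0.4720921175525846
glue [ 698.01906972 -337.80069176   50.        ]
tape [ 674.19334852 -171.86488492   40.        ]
cup2 [ 546.77387377 -381.38209334   50.        ]
[608.47955399 -45.45117804  62.        ] [546.36364308 192.32990853 100.        ]
```

View pics/topc.png

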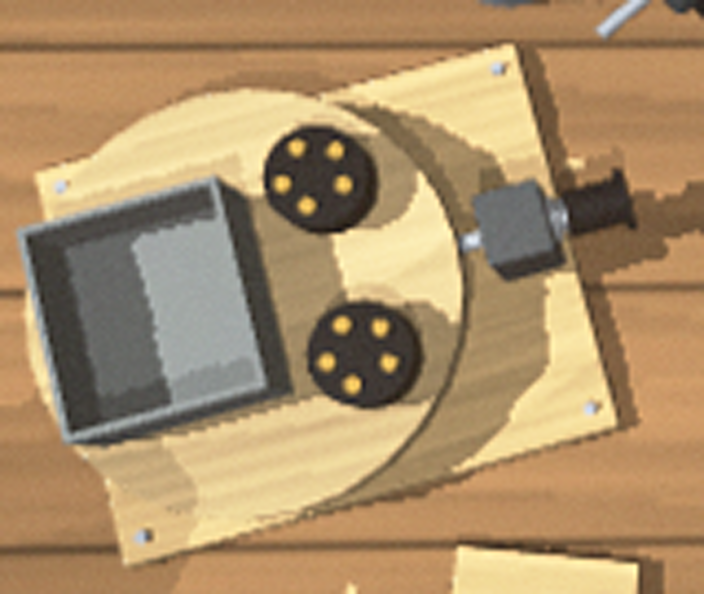

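View pics/sidec.png

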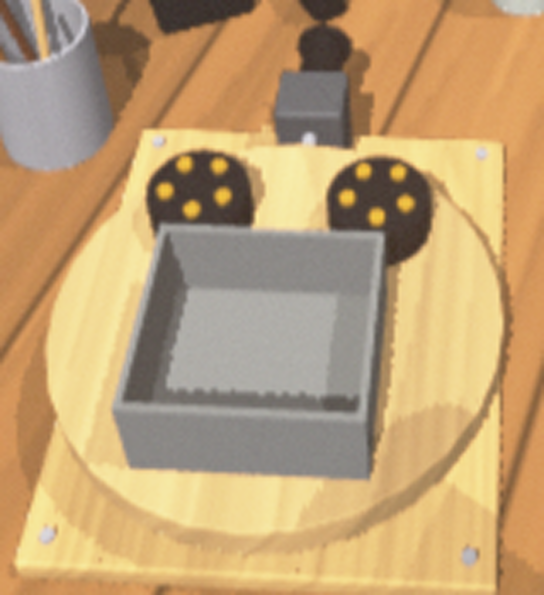

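The top crop shows the tray rim corners at about (22,230), (215,178), (270,386) and (70,440). The knob runs from (568,208) to (632,198), with the base corners around them. The side crop shows rim corners at (160,228), (384,232), (372,412) and (115,408).

```bash
cat > fit.py <<'E'
from h import *
from scipy.optimize import least_squares
T=lambda u,v:(140+(u-1.7)/4.4,135+(v-1.7)/4.4)
S=lambda u,v:(190+(u-1.2)/3.4,200+(v-1.2)/3.4)
# local: tray corners (x,y) order for each view
tr=[(60,55),(60,-55),(-60,-55),(-60,55)]
top=[T(22,230),T(215,178),T(270,386),T(70,440)]
side=[S(115,408),S(160,228),S(384,232),S(372,412)]
bs=[(125,-1),(-125,-1),(-125,1),(125,1)]
tb=[T(513,43),T(620,430),T(128,565),T(37,175)]
sb=[S(143,130),S(502,140),S(495,590),S(18,572)]
def W(p,q): c,s=np.cos(p[2]),np.sin(p[2]);return [p[0]+c*q[0]-s*q[1],p[1]+s*q[0]+c*q[1],q[2]]
def res(p,out=False):
    ty,by,bz=p[3:6]
    t=[W(p,(a,b+ty,129)) for a,b in tr]; b=[W(p,(a,by+152.5*e,bz)) for a,e in bs]
    R=[proj("top",t)-top,proj("side",t)-side,proj("top",b)-tb,proj("side",b)-sb]
    k=proj("top",[W(p,(0,-206-16-6,62+19)) ,])-[T(620,172)]
    if out: print(*[np.round(x,1).tolist() for x in R],k)
    return np.concatenate([x.ravel() for x in R])
s=least_squares(res,[575,100,0.25,50,-20,15],loss="soft_l1")
p=s.x;print(np.round(p,3),s.cost);res(p,True)
print("tray",W(p,(0,p[3],78)),"knob",W(p,(0,-206,62)),proj("top",[W(p,(0,-190,62)),W(p,(0,-228,62)),W(p,(0,-206,62))]),proj("side",[W(p,(0,-206,62)),W(p,(0,-180,84))]))
E
python3 fit.py
```

```text
[ 5.65394e+02  1.26107e+02  2.77000e-01  6.77310e+01 -3.55500e+00
  1.29450e+01] 8.210662754863613
[[-1.1, -0.1], [0.4, -1.1], [0.1, -0.3], [-0.6, 0.8]] [[-0.0, -0.1], [0.6, -1.8], [0.7, -0.8], [-0.7, 1.6]] [[0.3, -0.6], [0.6, -1.6], [0.1, 0.9], [-0.4, -0.3]] [[-0.3, 0.5], [0.4, 0.8], [1.9, 0.3], [-0.5, -0.7]] [[12.69783096  0.37027874]]
tray [np.float64(546.8948639250835), np.float64(191.26257753828446), 78] knob [np.float64(621.659471882804), np.float64(-72.06004892269654), 62] [[279.3511625  179.61906105]
 [293.45885891 175.58203319]
 [285.3001342  177.91671619]] [[285.26173616 210.1116445 ]
 [283.46776674 210.89802141]]
```

```bash
python3 - <<'E'
s=open("fit.py").read()
s=s.replace('    k=proj','    K=proj("top",[W(p,(0,-225,62)),W(p,(0,-190,62))])-[T(624,200),T(567,208)]\n    c=proj("top",[W(p,(0,125,74)),W(p,(0,-125,74))])-[T(24,340),T(466,250)]\n    R+=[K,c[1:]]\n    k=proj')
open("fit.py","w").write(s)
E
python3 fit.py
```

```text
[ 5.5742e+02  1.5347e+02  2.7500e-01  3.9255e+01 -3.2014e+01  1.3106e+01] 11.968683539510335
[[-1.1, -0.1], [0.5, -1.0], [0.1, -0.2], [-0.7, 0.9]] [[0.1, -0.1], [0.7, -1.8], [0.8, -0.7], [-0.6, 1.7]] [[0.3, -0.5], [0.6, -1.4], [0.0, 1.0], [-0.4, -0.3]] [[-0.1, 0.4], [0.5, 0.8], [1.9, 0.4], [-0.5, -0.8]] [[0.4, -1.0], [0.3, 0.9]] [[-1.9, -2.4]] [[1.95749187 3.63005682]]
tray [np.float64(546.7431830853617), np.float64(191.2451056416618), 78] knob [np.float64(613.4466054377439), np.float64(-44.76447746147099), 62] [[268.76622997 182.81625345]
 [282.9343462  178.77947878]
 [274.74067452 181.11401682]] [[284.13519324 218.60790436]
 [282.23583148 219.75827501]]
```

```bash
cat > plan.py <<'E'
from h import *
from scipy.spatial.transform import Rotation as Ro
def ori(az,p,roll=0):  # deg; tool pointing az, p below level; tool x up; roll about tool z
    a,q=np.radians([az,p]);z=np.array([np.cos(q)*np.cos(a),np.cos(q)*np.sin(a),-np.sin(q)]);y=np.array([np.sin(a),-np.cos(a),0])
    return Ro.from_matrix(np.c_[np.cross(y,z),y,z])*Ro.from_euler("z",roll,degrees=True)
def now():
    s=r.sense();return Ro.from_euler("xyz",s["tcp_rot"]),np.array(s["eef_pos"]),s
def rows(R,p,R0=None,p0=None):
    if R0 is None:R0,p0,_=now()
    d=R0.inv();return (d.apply(np.array(p)-p0)/1000).round(4).tolist(),np.degrees((d*R).as_rotvec()).round(1).tolist()
C=np.array([520,-230.]);AZ=-24.
def tcp(grasp,R):return np.array(grasp)-6*R.apply([0,0,1])
E
python3 - <<'E'
from plan import *
R,p,s=now();print(R.as_matrix().round(3).tolist())
A=ori(AZ,90,-90);print(A.as_matrix().round(3).tolist())
u=np.array([np.cos(np.radians(AZ)),np.sin(np.radians(AZ)),0])
P1=np.append(420*u[:2],280);print(P1,"1:",rows(A,P1))
B=ori(AZ,25);g=np.array([*C,52.])-130*B.apply([0,0,1]);print(tcp(g,B),"2:",rows(B,tcp(g,B),A,P1),"rot",(A.inv()*B).magnitude()*57.3)
print("3:",rows(B,tcp([*C,52.],B),B,tcp(g,B)))
E
```

```text
[[-0.949, 0.315, -0.0], [0.315, 0.949, -0.0], [0.0, -0.0, -1.0]]
[[0.407, 0.914, 0.0], [0.914, -0.407, -0.0], [0.0, 0.0, -1.0]]
[ 383.68909221 -170.82939009  280.        ] 1: ([-0.418, -0.6661, -0.0237], [-0.0, 0.0, 95.6])
[ 407.39834276 -179.86651218  109.4760836 ] 2: ([0.0014, 0.0253, 0.1705], [-50.5, 50.5, 79.3]) rot 106.78746202656592
3: ([-0.0, 0.0, 0.13], [0.0, 0.0, 0.0])
```

>>> {"fn": "carry_out", "kwargs": {
  "delta_pos": [
    [-0.418,-0.666,-0.024],
    [-0.418,-0.666,-0.024],
    [-0.418,-0.666,-0.024],
    [-0.418,-0.666,-0.024],
    [-0.418,-0.666,-0.024],
    [-0.418,-0.666,-0.024],
    [-0.418,-0.666,-0.024],
    [-0.418,-0.666,-0.024]
  ],
  "rot": [
    [0,0,95.6],
    [0,0,95.6],
    [0,0,95.6],
    [0,0,95.6],
    [0,0,95.6],
    [0,0,95.6],
    [0,0,95.6],
    [0,0,95.6]
  ],
  "claw": 0.085
}}

```text
clock: 2.3
eef_pos: [315.9, 105.9, 272.1]
tcp_rot: [3.14, -0.001, 1.315]
contact_force: [2.1, 1.1, -0.6]
opening: 0.993
grasp_force: 0.0
```

```bash
python3 - <<'E'
from plan import *
A=ori(AZ,90,-90);P1=np.array([384,-171,280.])
print(rows(A,P1),now()[2])
E
```

```text
([-0.2507, 0.1358, -0.008], [0.1, -0.1, 9.4]) {'clock': 2.3, 'qpos': array([ 3.19099549e-01, -1.56311089e-01,  2.17172575e+00, -1.15410574e-04,
        1.12436669e+00,  5.74494373e-01]), 'qvel': array([-1.46146408, -0.18164892,  0.10346306, -0.00167423,  0.06726527,
        0.03955634]), 'joint_efforts': array([ 12.63370872, -21.79891527, -31.32415652,   0.17058286,
         0.46590647,   0.03466224]), 'eef_pos': array([315.93476799, 105.92672101, 272.05704408]), 'tcp_rot': array([ 3.14001551e+00, -8.96814224e-04,  1.31545194e+00]), 'contact_force': array([ 2.12624326,  1.06306725, -0.63686974]), 'wrist_torque': array([ 0.05166459, -0.08037173,  0.0117853 ]), 'grasp_force': 0.0, 'opening': 0.9934762650681204}
```

>>> {"fn": "carry_out", "kwargs": {
  "delta_pos": [
    [-0.24,0.13,-0.008],
    [-0.24,0.13,-0.008],
    [-0.24,0.13,-0.008],
    [-0.24,0.13,-0.008],
    [-0.24,0.13,-0.008],
    [-0.24,0.13,-0.008]
  ],
  "rot": [
    [0,0,9],
    [0,0,9],
    [0,0,9],
    [0,0,9],
    [0,0,9],
    [0,0,9]
  ]
}}

```text
clock: 3.05
eef_pos: [382.5, -158.4, 279.6]
tcp_rot: [3.141, 0.0, 1.161]
contact_force: [0.4, 0.5, -0.5]
opening: 0.998
grasp_force: 0.0
```

```bash
python3 - <<'E'
from plan import *
B=ori(AZ,25);g=np.array([*C,52.])-130*B.apply([0,0,1]);s=now()[2];print(s["eef_pos"],s["qpos"],rows(B,tcp(g,B)))
Bm=ori(AZ,57,-45);print(rows(Bm,tcp(g,B)+[0,0,110]))
E
```

```text
[ 382.45996579 -158.44586213  279.55892068] [-3.96328452e-01 -1.32469752e-02  2.02717538e+00 -7.42416684e-05
  1.12756895e+00  1.37696509e-02] ([-0.0097, 0.0314, 0.1701], [-50.8, 50.4, 79.8])
([-0.0097, 0.0314, 0.0601], [-31.3, 12.8, 44.2])
```

>>> {"fn": "carry_out", "kwargs": {
  "delta_pos": [
    [-0.01,0.03,0.06],
    [-0.01,0.03,0.06],
    [-0.01,0.03,0.06],
    [-0.01,0.03,0.06],
    [-0.01,0.03,0.06],
    [-0.01,0.03,0.06],
    [-0.01,0.03,0.08],
    [-0.01,0.03,0.1]
  ],
  "rot": [
    [-31.3,12.8,44.2],
    [-31.3,12.8,44.2],
    [-31.3,12.8,44.2],
    [-31.3,12.8,44.2],
    [-31.3,12.8,44.2],
    [-50.8,50.4,79.8],
    [-50.8,50.4,79.8],
    [-50.8,50.4,79.8]
  ]
}}

```text
clock: 4.05
eef_pos: [410.2, -151.5, 204.8]
tcp_rot: [2.795, -0.546, 0.408]
contact_force: [-0.6, 0.2, -0.9]
opening: 0.994
grasp_force: 0.0
```

```bash
python3 - <<'E'
from plan import *
B=ori(AZ,25);g=np.array([*C,52.])-130*B.apply([0,0,1]);s=now()[2];print(s["qpos"],rows(B,tcp(g,B)))
E
```

```text
[-0.47506887 -0.07693323  2.46397308  0.87965977  0.21144943 -0.03136973] ([-0.0613, -0.0018, 0.0783], [-17.0, 25.4, 36.6])
```

```bash
cat > kin.py <<'E'
from plan import *
from scipy.optimize import least_squares
Ez=lambda a:Ro.from_euler("z",a); Ey=lambda a:Ro.from_euler("y",a)
# q2,q3,q5 pitch about y; q4,q6 roll about local z
def fk(q,k):
    a,h,L1,L2,d,e=k
    R1=Ez(q[0])*Ey(q[1]);p=Ez(q[0]).apply([a,0,h])+R1.apply([0,0,L1])
    R2=R1*Ey(q[2]);p=p+R2.apply([e,0,L2]);R=R2*Ez(q[3])*Ey(q[4])*Ez(q[5]);p=p+R.apply([0,0,d])
    return R*Ez(np.pi/2),p
D=[([1.24755908,.353031657,1.63339471,0,1.15520631,-.002417],[197.099,593.110,256.263]),
([.319099549,-.156311089,2.17172575,-1.154e-4,1.12436669,.574494],[315.9348,105.9267,272.057]),
([-.396328452,-.0132469752,2.02717538,-7.4e-5,1.12756895,.01377],[382.45997,-158.44586,279.55892]),
([-.47506887,-.07693323,2.46397308,.87965977,.21144943,-.03136973],[410.2,-151.5,204.8])]
f=lambda k:np.concatenate([fk(q,k)[1]-p for q,p in D])
K=least_squares(f,[0,180,400,400,200,0]).x
lo=np.array([-2.63,-.92,.06,-1.3,0,-3.02]);hi=np.array([2.63,2.1,2.66,4.44,2.69,3.02])
def ik(R,p,q0):
    g=lambda q:np.r_[(fk(q,K)[1]-p)/100,(R.inv()*fk(q,K)[0]).as_rotvec()]
    s=least_squares(g,np.clip(q0,lo+.01,hi-.01),bounds=(lo,hi));return s.x,np.sqrt(2*s.cost)
E
python3 - <<'E'
from kin import *
print(K.round(1),f(K).round(1));R,p=fk(D[3][0],K);print(R.as_euler("xyz"),D[3][1])
for n,az,pit,g in(("grasp",-24,25,[520,-230,52]),("lift",-24,10,[520,-230,260]),("pour",17,0,[540,150,190]),("grasp2",-24,55,[520,-230,58])):
  for roll in(0,180):
    for q4 in(0,3.1):
      RR=ori(az,pit,roll);b=min((ik(RR,tcp(g,RR),[np.radians(az),.3,2,q4,.5,q6]) for q6 in(-1.5,1.5)),key=lambda x:x[1]);print(n,roll,q4,b[0].round(2),round(b[1],3))
E
```

```text
[ -7.2 317.  567.4 506.4 326.9  67.3] [ 1.4 -0.4  0.2  0.5 -1.4 -0.1 -0.6 -1.4 -0.1 -0.  -0.   0. ]
[ 2.79498828 -0.54559462  0.40840201] [410.2, -151.5, 204.8]
grasp 0 0 [-0.41  0.89  2.45  3.15  1.33 -1.57] 0.0
grasp 0 3.1 [-0.41  0.89  2.45  3.15  1.33 -1.57] 0.0
grasp 180 0 [-0.42  0.44  2.21 -0.99  0.   -0.57] 0.652
grasp 180 3.1 [-0.41  0.89  2.45  3.15  1.33  1.57] 0.0
lift 0 0 [-0.41  0.45  2.56  3.15  1.26 -1.57] 0.0
lift 0 3.1 [-0.41  0.45  2.56  3.15  1.26 -1.57] 0.0
lift 180 0 [-0.42  0.    2.31 -0.65  0.   -0.92] 0.577
lift 180 3.1 [-0.41  0.45  2.56  3.15  1.26  1.57] 0.0
pour 0 0 [ 0.23  0.95  2.52  3.07  1.9  -1.59] 0.0
pour 0 3.1 [ 0.23  0.95  2.52  3.07  1.9  -1.59] 0.0
pour 180 0 [ 0.27  0.12  2.31 -1.11  0.   -0.48] 0.873
pour 180 3.1 [0.23 0.95 2.52 3.07 1.9  1.55] 0.0
grasp2 0 0 [-0.42  0.46  2.29  3.15  0.22 -1.58] 0.0
grasp2 0 3.1 [-0.42  0.46  2.29  3.15  0.22 -1.58] 0.0
grasp2 180 0 [-0.42  0.44  2.21 -0.35  0.   -1.22] 0.121
grasp2 180 3.1 [-0.42  0.46  2.29  3.15  0.22  1.56] 0.0
```

```bash
python3 - <<'E'
from kin import *
s=now()[2]["qpos"]
def best(R,p):
    o=[]
    for q4 in(-1,.5,1.6,3):
        for q6 in(-1.5,0,1.5):
            x,e=ik(R,p,[np.arctan2(p[1],p[0]),.4,2,q4,.8,q6])
            if e<.01:o.append(x)
    u=[]
    for x in o:
        if not any(np.abs(x-y).max()<.05 for y in u):u.append(x)
    return u
for roll in(0,180):
  for az in(-100,-75,-50,-24):
    for pit in (25,40):
      R=ori(az,pit,roll);z=R.apply([0,0,1]);g=np.array([520,-230,52.])
      print("G",roll,az,pit,[x.round(2).tolist() for x in best(R,tcp(g,R))],"pre",[x.round(2).tolist() for x in best(R,tcp(g-100*z,R))])
  for az in(-90,-60,-30,0,19):
    R=ori(az,5,roll);Q=ori(az,5,roll-125);print("P",roll,az,[x.round(2).tolist() for x in best(R,tcp([547,170,230],R))],"end",[x.round(2).tolist() for x in best(Q,tcp([547,150,210],Q))])
E
```

```text
G 0 -100 25 [[0.12, 0.87, 1.84, -1.13, 1.29, -2.0]] pre [[0.26, 0.82, 1.79, -0.99, 1.4, -2.06]]
G 0 -100 40 [[0.04, 0.73, 1.89, -1.02, 1.07, -2.16]] pre [[0.17, 0.64, 1.85, -0.88, 1.21, -2.23]]
G 0 -75 25 [] pre []
G 0 -75 40 [] pre [[0.21, 0.51, 2.15, -1.25, 0.94, -2.17]]
G 0 -50 25 [[0.0, 0.84, 2.35, 4.0, 1.16, -1.53]] pre [[0.26, 0.74, 2.46, 4.25, 1.16, -1.51]]
G 0 -50 40 [[-0.1, 0.63, 2.32, 4.06, 0.74, -1.77]] pre [[0.08, 0.42, 2.43, 4.35, 0.73, -1.93]]
G 0 -24 25 [[-0.41, 0.89, 2.45, 3.15, 1.33, -1.57]] pre [[-0.41, 0.88, 2.65, 3.15, 1.52, -1.57]]
G 0 -24 40 [[-0.41, 0.63, 2.41, 3.15, 0.76, -1.57]] pre [[-0.41, 0.4, 2.56, 3.15, 0.69, -1.57]]
P 0 -90 [[0.74, 0.9, 1.47, -0.93, 1.99, -2.17]] end [[0.72, 0.92, 1.5, -0.94, 1.95, 1.96]]
P 0 -60 [[0.88, 0.77, 1.82, -1.22, 1.68, -2.09]] end [[0.85, 0.79, 1.85, -1.24, 1.65, 2.06]]
P 0 -30 [] end []
P 0 0 [[0.67, 0.66, 2.48, 3.81, 1.48, -1.57]] end [[0.61, 0.74, 2.49, 3.75, 1.56, 2.58]]
P 0 19 [[0.26, 0.68, 2.54, 3.07, 1.56, -1.58]] end [[0.18, 0.76, 2.54, 2.99, 1.64, 2.51]]
G 180 -100 25 [[0.12, 0.87, 1.84, -1.13, 1.29, 1.14]] pre [[0.26
[... 285 characters left out ...]
6, 4.25, 1.16, 1.63]]
G 180 -50 40 [[-0.1, 0.63, 2.32, 4.06, 0.74, 1.37]] pre [[0.08, 0.42, 2.43, 4.35, 0.73, 1.21]]
G 180 -24 25 [[-0.41, 0.89, 2.45, 3.15, 1.33, 1.57]] pre [[-0.41, 0.88, 2.65, 3.15, 1.52, 1.57]]
G 180 -24 40 [[-0.41, 0.63, 2.41, 3.15, 0.76, 1.57]] pre [[-0.41, 0.4, 2.56, 3.15, 0.69, 1.57]]
P 180 -90 [[0.74, 0.9, 1.47, -0.93, 1.99, 0.97]] end [[0.72, 0.92, 1.5, -0.94, 1.95, -1.18]]
P 180 -60 [[0.88, 0.77, 1.82, -1.22, 1.68, 1.05]] end [[0.85, 0.79, 1.85, -1.24, 1.65, -1.08]]
P 180 -30 [] end []
P 180 0 [[0.67, 0.66, 2.48, 3.81, 1.48, 1.57]] end [[0.61, 0.74, 2.49, 3.75, 1.56, -0.56]]
P 180 19 [[0.26, 0.68, 2.54, 3.07, 1.56, 1.57]] end [[0.18, 0.76, 2.54, 2.99, 1.64, -0.64]]
```

```bash
python3 - <<'E'
from kin import *
def best(R,p):
    u=[]
    for q4 in(.8,1.6,2.4,3):
        for q6 in(-1.5,0,1.5):
            x,e=ik(R,p,[np.arctan2(p[1],p[0]),.4,2,q4,.8,q6])
            if e<.01 and not any(np.abs(x-y).max()<.05 for y in u):u.append(x)
    return [x.round(2).tolist() for x in u]
for roll in(0,180):
  for az in(0,20,40,60):
      R=ori(az,25,roll);z=R.apply([0,0,1]);g=np.array([520,-230,52.])
      print("G",roll,az,best(R,tcp(g,R)),"pre",best(R,tcp(g-100*z,R)))
  for az in(19,40,60,80,100):
    R=ori(az,5,roll);Q=ori(az,5,roll-125);print("P",roll,az,best(R,tcp([547,170,230],R)),"end",best(Q,tcp([547,150,210],Q)))
E
```

```text
G 0 0 [[-0.81, 0.84, 2.36, 2.35, 1.18, -1.62]] pre [[-1.06, 0.75, 2.49, 2.11, 1.18, -1.66]]
G 0 20 [[-0.95, 0.82, 2.19, 1.78, 1.1, -1.43]] pre [[-1.18, 0.72, 2.24, 1.53, 1.13, -1.36]]
G 0 40 [[-0.97, 0.84, 1.98, 1.33, 1.19, -1.22]] pre [[-1.14, 0.77, 1.96, 1.15, 1.28, -1.15]]
G 0 60 [[-0.93, 0.9, 1.76, 1.02, 1.36, -1.11]] pre [[-1.05, 0.86, 1.68, 0.9, 1.49, -1.05]]
P 0 19 [[0.26, 0.68, 2.54, 3.07, 1.56, -1.58]] end [[0.18, 0.76, 2.54, 2.99, 1.64, 2.51]]
P 0 40 [[-0.15, 0.65, 2.44, 2.29, 1.45, -1.53]] end [[-0.21, 0.71, 2.42, 2.23, 1.48, 2.53]]
P 0 60 [[-0.3, 0.66, 2.24, 1.77, 1.43, -1.33]] end [[-0.35, 0.71, 2.22, 1.73, 1.45, 2.75]]
P 0 80 [[-0.31, 0.71, 2.0, 1.41, 1.55, -1.14]] end [[-0.35, 0.75, 1.98, 1.38, 1.56, 2.93]]
P 0 100 [[-0.25, 0.79, 1.76, 1.16, 1.73, -1.03]] end []
G 180 0 [[-0.81, 0.84, 2.36, 2.35, 1.18, 1.52]] pre [[-1.06, 0.75, 2.49, 2.11, 1.18, 1.48]]
G 180 20 [[-0.95, 0.82, 2.19, 1.78, 1.1, 1.71]] pre [[-1.18, 0.72, 2.24, 1.53, 1.13, 1.78]]
G 180 40 [[-0.97, 0.84, 1.98, 1.33, 1.19, 1.92]] pre [[-1.14, 0.77, 1.96, 1.15, 1.28, 1.99]]
G 180 60 [[-0.93, 0.9, 1.76, 1.02, 1.36, 2.03]] pre [[-1.05, 0.86, 1.68, 0.9, 1.49, 2.09]]
P 180 19 [[0.26, 0.68, 2.54, 3.07, 1.56, 1.57]] end [[0.18, 0.76, 2.54, 2.99, 1.64, -0.64]]
P 180 40 [[-0.15, 0.65, 2.44, 2.29, 1.45, 1.61]] end [[-0.21, 0.71, 2.42, 2.23, 1.48, -0.61]]
P 180 60 [[-0.3, 0.66, 2.24, 1.77, 1.43, 1.82]] end [[-0.35, 0.71, 2.22, 1.73, 1.45, -0.4]]
P 180 80 [[-0.31, 0.71, 2.0, 1.41, 1.55, 2.0]] end [[-0.35, 0.75, 1.98, 1.38, 1.56, -0.21]]
P 180 100 [[-0.25, 0.79, 1.76, 1.16, 1.73, 2.11]] end [[-0.28, 0.83, 1.74, 1.13, 1.74, -0.09]]
```

```bash
python3 - <<'E'
from kin import *
from scipy.spatial.transform import Slerp
R0,p0,s=now()
B=ori(40,25);g=np.array([*C,52.]);z=B.apply([0,0,1]);pre=tcp(g-100*z,B);hi_=pre+[-10,-10,160]
print("pre",pre,"hi",hi_,rows(B,hi_),(R0.inv()*B).magnitude()*57.3)
q=s["qpos"];S=Slerp([0,1],Ro.concatenate([R0,B]))
for t in np.linspace(0,1,8):
    q,e=ik(S(t),p0+(hi_-p0)*t,q);print(q.round(2),round(e,3))
print(rows(B,pre,B,hi_))
E
```

```text
pre [ 446.40716333 -291.7517221    96.79753574] hi [ 436.40716333 -301.7517221   256.79753574] ([-0.0035, 0.1608, -0.0088], [31.8, 35.3, -5.4]) 47.812729282410395
[-0.48 -0.08  2.46  0.88  0.21 -0.03] 0.0
[-0.68 -0.03  2.43  1.18  0.43 -0.5 ] 0.0
[-0.85  0.04  2.38  1.21  0.64 -0.67] 0.0
[-0.97  0.12  2.31  1.19  0.83 -0.76] 0.0
[-1.05  0.21  2.23  1.15  0.99 -0.82] 0.0
[-1.11  0.3   2.14  1.12  1.15 -0.85] 0.0
[-1.15  0.39  2.05  1.09  1.29 -0.87] 0.0
[-1.17  0.48  1.95  1.07  1.43 -0.88] 0.0
([-0.1391, -0.0012, 0.0804], [0.0, 0.0, 0.0])
```

Smooth path, so I'll go.

>>> {"fn": "carry_out", "kwargs": {
  "delta_pos": [
    [-0.003,0.161,-0.009],
    [-0.003,0.161,-0.009],
    [-0.003,0.161,-0.009],
    [-0.003,0.161,-0.009],
    [-0.003,0.161,-0.009],
    [-0.003,0.161,-0.009],
    [-0.003,0.161,-0.009],
    [-0.003,0.161,-0.009]
  ],
  "rot": [
    [31.8,35.3,-5.4],
    [31.8,35.3,-5.4],
    [31.8,35.3,-5.4],
    [31.8,35.3,-5.4],
    [31.8,35.3,-5.4],
    [31.8,35.3,-5.4],
    [31.8,35.3,-5.4],
    [31.8,35.3,-5.4]
  ]
}}

```text
clock: 5.05
eef_pos: [437.0, -302.2, 257.5]
tcp_rot: [-3.141, -1.13, 0.697]
contact_force: [0.0, 0.9, 0.5]
opening: 0.996
grasp_force: 0.0
```

```bash
python3 - <<'E'
from plan import *
B=ori(40,25);g=np.array([*C,52.]);z=B.apply([0,0,1]);pre=tcp(g-100*z,B)
print(now()[2]["qpos"],rows(B,pre))
im=r.grab_frame("top");cv2.imwrite("pics/t1.png",im)
E
```

```text
[-1.15457204  0.45844518  1.96399479  1.07455968  1.41491668 -0.87526033] ([-0.1394, -0.0019, 0.0812], [-0.0, 0.3, -0.0])
```

>>> {"fn": "carry_out", "kwargs": {
  "delta_pos": [
    [-0.139,-0.002,0.081],
    [-0.139,-0.002,0.081],
    [-0.139,-0.002,0.081],
    [-0.139,-0.002,0.081],
    [-0.139,-0.002,0.081]
  ],
  "rot": [
    [0,0.3,0],
    [0,0.3,0],
    [0,0.3,0],
    [0,0.3,0],
    [0,0.3,0]
  ]
}}

```text
clock: 5.72
eef_pos: [446.6, -292.9, 98.7]
tcp_rot: [3.138, -1.136, 0.701]
contact_force: [-0.3, 0.7, -0.1]
opening: 0.996
grasp_force: 0.0
```

```bash
python3 - <<'E'
from plan import *
B=ori(40,25);print(rows(B,tcp([*C,52.],B)),now()[1])
im=r.grab_frame("side");cv2.imwrite("pics/s1.png",cv2.resize(im[120:300,260:500],None,fx=3,fy=3,interpolation=2))
E
```

```text
([-0.0017, -0.0011, 0.1013], [0.1, -0.1, 0.1]) [ 446.62573501 -292.93370037   98.68784401]
```

View pics/s1.png

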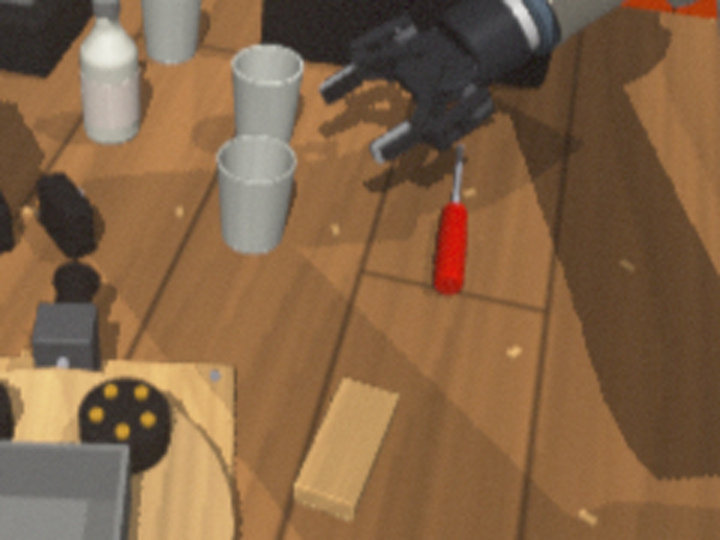

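The gripper is open at crop (420,100) and aimed at the near cup at (257,190), with the other cup clear. Advancing.

>>> {"fn": "carry_out", "kwargs": {
  "delta_pos": [
    [-0.002,-0.001,0.03],
    [-0.002,-0.001,0.06],
    [-0.002,-0.001,0.08],
    [-0.002,-0.001,0.101],
    [-0.002,-0.001,0.101],
    [-0.002,-0.001,0.101]
  ],
  "rot": [
    [0,0,0],
    [0,0,0],
    [0,0,0],
    [0,0,0],
    [0,0,0],
    [0,0,0]
  ]
}}

```text
clock: 6.52
eef_pos: [515.3, -234.4, 54.0]
tcp_rot: [3.137, -1.136, 0.702]
contact_force: [0.3, 1.0, 0.7]
opening: 0.994
grasp_force: 0.0
```

>>> {"fn": "carry_out", "kwargs": {
  "delta_pos": [
    [0,0,0],
    [0,0,0],
    [0,0,0],
    [0,0,0],
    [0,0,0],
    [0,0,0],
    [0,0,0],
    [0,0,0]
  ],
  "rot": [
    [0,0,0],
    [0,0,0],
    [0,0,0],
    [0,0,0],
    [0,0,0],
    [0,0,0],
    [0,0,0],
    [0,0,0]
  ],
  "claw": 0.04,
  "grip_force": 35
}}

```text
clock: 7.52
eef_pos: [515.2, -234.2, 53.5]
tcp_rot: [3.14, -1.138, 0.698]
contact_force: [-2.6, -2.4, 7.4]
opening: 0.721
grasp_force: 37.0
```

```bash
python3 - <<'E'
from plan import *
s=now()[2];print(s["opening"]*85.4,s["grasp_force"],s["eef_pos"],s["contact_force"])
im=r.grab_frame("side");cv2.imwrite("pics/s2.png",cv2.resize(im[120:240,280:440],None,fx=4,fy=4,interpolation=2))
E
```

```text
61.56679009123427 37.020921240419256 [ 515.21445231 -234.22129286   53.46590195] [-2.59271134 -2.39810073  7.44386459]
```

View pics/s2.png

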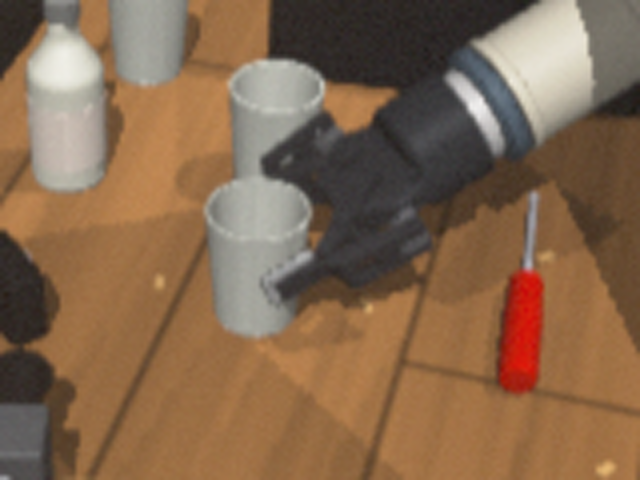

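The cup is gripped at 61.6 mm opening, as its diameter predicts. Lifting it straight up.

>>> {"fn": "carry_out", "kwargs": {
  "delta_pos": [
    [0.018,0,-0.0085],
    [0.041,0,-0.019],
    [0.068,0,-0.032],
    [0.095,0,-0.0445],
    [0.122,0,-0.057],
    [0.15,0,-0.07],
    [0.172,0,-0.08],
    [0.181,0,-0.0845]
  ],
  "rot": [
    [0,0,0],
    [0,0,0],
    [0,0,0],
    [0,0,0],
    [0,0,0],
    [0,0,0],
    [0,0,0],
    [0,0,0]
  ],
  "grip_force": 50
}}

```text
clock: 8.57
eef_pos: [514.6, -234.3, 253.2]
tcp_rot: [3.138, -1.136, 0.7]
contact_force: [0.1, -0.1, -1.9]
opening: 0.717
grasp_force: 53.9
```

```bash
cat > pour.py <<'E'
from kin import *
TR=np.array([546.7,191.2]);AZP=85.
B0=ori(AZP,25);m=np.radians(AZP-90);md=np.array([np.cos(m),np.sin(m),0])
ap=np.radians(AZP);n=np.array([np.cos(ap)*np.cos(np.radians(10)),np.sin(ap)*np.cos(np.radians(10)),-np.sin(np.radians(10))])
lip0=np.array([0,0,42.])  # cup axis in the frame below: grasp at 43 mm above foot (53.5-2.5-... ) 
GH=51. # grasp point height on the cup
def pose(phi,back=30,zl=143):
    Q=Ro.from_rotvec(n*np.radians(phi));R=Q*B0
    ax=Q.apply([0,0,1]);T=np.arccos(ax[2])
    # lowest rim point
    rad=-np.array([0,0,1.])+ax*ax[2]; rad=md if T<1e-6 else rad/np.linalg.norm(rad)
    lip=ax*(85-GH)+34*rad
    L=np.array([*TR,0])-md*back+[0,0,zl+max(0,95*np.cos(T))]
    return R,tcp(L-lip,R),np.degrees(T)
E
python3 - <<'E'
from pour import *
R,p,s=now();print(p,s["opening"]*85.4,s["grasp_force"])
q=s["qpos"]
E0=pose(0);
for t in np.linspace(0,1,6):
    q,e=ik(ori(40+45*t,25),p+(E0[1]+[0,0,40]-p)*t,q);print(q.round(2),round(e,3))
for phi in range(0,131,13):
    R_,P_,T=pose(phi);q,e=ik(R_,P_,q);print(phi,round(T),P_.round(0),R_.apply([0,0,1]).round(2),q.round(2),round(e,3))
print("to", rows(B0,E0[1]+[0,0,40]))
E
```

```text
[ 514.63256046 -234.30307891  253.20292379] 61.20792937775728 53.947489366590844
[-0.98  0.46  2.    1.21  1.3  -0.86] 0.0
[-0.87  0.43  2.05  1.18  1.32 -0.9 ] 0.0
[-0.74  0.41  2.09  1.17  1.33 -0.93] 0.0
[-0.59  0.4   2.12  1.17  1.32 -0.94] 0.0
[-0.41  0.41  2.12  1.18  1.31 -0.94] 0.0
[-0.22  0.42  2.09  1.2   1.3  -0.92] 0.0
0 0 [482. 191. 207.] [ 0.08  0.9  -0.42] [-0.22  0.5   2.1   1.23  1.27 -1.01] 0.0
13 13 [476. 193. 213.] [ 0.02  0.91 -0.42] [-0.22  0.51  2.07  1.18  1.31 -0.75] 0.0
26 26 [472. 194. 215.] [-0.03  0.92 -0.4 ] [-0.22  0.53  2.05  1.14  1.36 -0.52] 0.0
39 38 [470. 195. 214.] [-0.08  0.93 -0.37] [-0.21  0.56  2.02  1.12  1.41 -0.3 ] 0.0
52 51 [470. 196. 210.] [-0.12  0.94 -0.32] [-0.21  0.61  1.99  1.11  1.46 -0.09] 0.0
65 64 [473. 197. 202.] [-0.15  0.95 -0.28] [-0.21  0.66  1.96  1.11  1.51  0.1 ] 0.0
78 77 [478. 197. 192.] [-0.17  0.96 -0.22] [-0.22  0.72  1.93  1.12  1.55  0.29] 0.0
91 89 [485. 197. 179.] [-0.17  0.97 -0.16] [-0.22  0.79  1.9   1.14  1.59  0.48] 0.0
104 102 [493. 196. 184.] [-0.17  0.98 -0.11] [-0.22  0.82  1.88  1.17  1.64  0.69] 0.0
117 114 [502. 194. 188.] [-0.15  0.99 -0.05] [-0.23  0.84  1.87  1.2   1.68  0.89] 0.0
130 126 [511. 191. 191.] [-0.11  0.99 -0.  ] [-0.24  0.87  1.87  1.24  1.7   1.1 ] 0.0
to ([0.0992, -0.347, 0.2281], [40.9, -0.0, -18.9])
```

>>> {"fn": "carry_out", "kwargs": {
  "delta_pos": [
    [0.008,-0.028,0.018],
    [0.021,-0.073,0.048],
    [0.035,-0.121,0.08],
    [0.05,-0.175,0.115],
    [0.064,-0.225,0.148],
    [0.079,-0.277,0.182],
    [0.092,-0.322,0.212],
    [0.099,-0.347,0.228]
  ],
  "rot": [
    [3.3,0,-1.5],
    [8.6,0,-4],
    [14.3,0,-6.6],
    [20.6,0,-9.5],
    [26.5,0,-12.2],
    [32.7,0,-15.1],
    [38,0,-17.6],
    [40.9,0,-18.9]
  ]
}}

```text
clock: 9.57
eef_pos: [481.3, 194.0, 245.4]
tcp_rot: [-3.136, -1.137, 1.483]
contact_force: [0.3, -0.5, -1.4]
opening: 0.714
grasp_force: 54.5
```

```bash
python3 - <<'E'
from pour import *
s=now()[2];print(s["eef_pos"],s["opening"]*85.4,s["grasp_force"],s["qpos"].round(2))
L=[rows(*pose(phi,30,158)[:2]) for phi in (0,0,8,18,30,42,54,66)]
print([l[0] for l in L],[l[1] for l in L])
R0,p0,_=pose(66,30,158)
L=[rows(*pose(phi,30,158)[:2],R0,p0) for phi in (71,76,81,86,91,96,101,106)]
print([l[0] for l in L],[l[1] for l in L])
R0,p0,_=pose(106,30,158)
L=[rows(*pose(phi,30,158)[:2],R0,p0) for phi in (110,114,118,122,126,130,130,130)]
print([l[0] for l in L],[l[1] for l in L])
E
```

```text
[481.33829624 193.95569325 245.37675998] 61.012881967230605 54.526657034617756 [-0.2   0.41  2.11  1.21  1.29 -0.92]
[[-0.0227, 0.0014, 0.0078], [-0.0227, 0.0014, 0.0078], [-0.0188, -0.0027, 0.0065], [-0.0155, -0.0069, 0.0058], [-0.014, -0.0101, 0.0061], [-0.0151, -0.0114, 0.0078], [-0.019, -0.0107, 0.0106], [-0.0253, -0.0081, 0.0145]] [[-0.3, -0.1, -0.0], [-0.3, -0.1, -0.0], [1.8, -0.1, 7.7], [4.3, -0.1, 17.4], [7.4, -0.0, 29.0], [10.5, -0.0, 40.6], [13.6, 0.0, 52.2], [16.7, 0.1, 63.7]]
[[0.0002, 0.0041, 0.0009], [0.0006, 0.0086, 0.0018], [0.0011, 0.0136, 0.0026], [0.0017, 0.0189, 0.0035], [0.0024, 0.0247, 0.0042], [0.0055, 0.0246, 0.0031], [0.0091, 0.0238, 0.0016], [0.0127, 0.0233, -0.0]] [[1.3, -0.0, 4.8], [2.6, -0.0, 9.7], [3.9, -0.0, 14.5], [5.2, -0.0, 19.3], [6.5, 0.0, 24.1], [7.8, -0.0, 29.0], [9.1, 0.0, 33.8], [10.4, 0.0, 38.6]]
[[0.0021, -0.0021, -0.0011], [0.0042, -0.0041, -0.0023], [0.0065, -0.0058, -0.0036], [0.0088, -0.0073, -0.0049], [0.0112, -0.0087, -0.0064], [0.0136, -0.0098, -0.0079], [0.0136, -0.0098, -0.0079], [0.0136, -0.0098, -0.0079]] [[1.0, 0.0, 3.9], [2.1, -0.0, 7.7], [3.1, 0.0, 11.6], [4.1, 0.0, 15.5], [5.2, 0.0, 19.3], [6.2, 0.0, 23.2], [6.2, 0.0, 23.2], [6.2, 0.0, 23.2]]
```

>>> {"fn": "carry_out", "kwargs": {
  "delta_pos": [
    [-0.0115,0.001,0.004],
    [-0.0225,0.001,0.008],
    [-0.019,-0.003,0.0065],
    [-0.0155,-0.007,0.006],
    [-0.014,-0.01,0.006],
    [-0.015,-0.0115,0.008],
    [-0.019,-0.0105,0.0105],
    [-0.0255,-0.008,0.0145]
  ],
  "rot": [
    [0,0,0],
    [0,0,0],
    [1.8,0,7.7],
    [4.3,0,17.4],
    [7.2,0,27.5],
    [9.9,0,37.5],
    [12.6,0,47.5],
    [15.2,0,57.5]
  ]
}}

```text
clock: 10.58
eef_pos: [474.9, 193.4, 216.2]
tcp_rot: [-1.905, -0.448, 0.293]
contact_force: [-0.6, -0.0, -1.5]
opening: 0.718
grasp_force: 54.7
```

```bash
python3 - <<'E'
from pour import *
s=now()[2];print(s["eef_pos"],s["opening"]*85.4,s["grasp_force"],s["qpos"].round(2))
L=[rows(*pose(phi,30,158)[:2]) for phi in (68,74,80,85,90,95,100,105)]
print([l[0] for l in L],[l[1] for l in L])
im=np.hstack([r.grab_frame("side")[150:380,150:400],r.grab_frame("top")[120:350,120:370]]);cv2.imwrite("pics/s3.png",cv2.resize(im,None,fx=1.6,fy=1.6,interpolation=2))
E
```

```text
[474.93900849 193.3635426  216.15872305] 61.319616950257036 54.67260067258053 [-0.21  0.6   1.99  1.12  1.49  0.04]
[[-0.0004, -0.0, 0.0041], [-0.0005, 0.0051, 0.0053], [-0.0006, 0.0109, 0.0065], [-0.0005, 0.0162, 0.0075], [-0.0005, 0.0219, 0.0085], [0.0019, 0.0235, 0.0078], [0.0056, 0.023, 0.0063], [0.0092, 0.0229, 0.0047]] [[2.2, -0.3, 7.8], [3.7, -0.3, 13.6], [5.3, -0.3, 19.4], [6.6, -0.3, 24.2], [7.8, -0.3, 29.1], [9.1, -0.3, 33.9], [10.4, -0.3, 38.7], [11.7, -0.3, 43.5]]
```

View pics/s3.png

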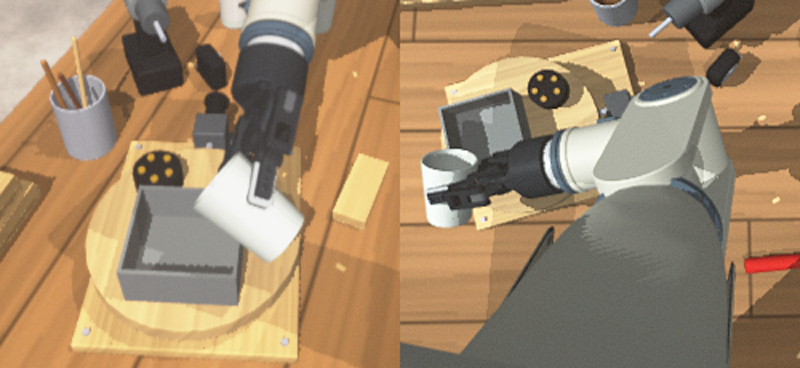

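The tipped cup is held with its mouth at side composite (225,190), towards the tray. I'll check the predicted mouth position against the picture.

```bash
python3 - <<'E'
from pour import *
R,p,_=now();ax=R.apply(ori(85,25).inv().apply([0,0,1]));g=p+6*R.apply([0,0,1])
t=np.linspace(0,2*np.pi,24);e1=R.apply([0,1,0]);e2=np.cross(ax,e1)
rim=g+ax*34+34*(np.outer(np.cos(t),e1)+np.outer(np.sin(t),e2));ft=g-ax*51+27.5*(np.outer(np.cos(t),e1)+np.outer(np.sin(t),e2))
for c,o in(("side",(150,150)),("top",(120,120))):
    q=np.vstack([proj(c,rim),proj(c,ft)]);print(c,((q.min(0)-o)*1.6).round(),((q.max(0)-o)*1.6).round(), ((proj(c,[[546.7,191.2,129]])-o)*1.6).round())
print(g,g+ax*34)
E
```

```text
side [193. 150.] [305. 261.] [[185. 227.]]
top [ 22. 147.] [ 80. 227.] [[ 83. 135.]]
[474.03886009 199.18336707 213.32838358] [502.58479091 193.64741628 230.94891371]
```

Prediction matches the picture in both views, so I'll continue tipping.

>>> {"fn": "carry_out", "kwargs": {
  "delta_pos": [
    [0,0,0.004],
    [0,0.005,0.005],
    [-0.0005,0.011,0.0065],
    [-0.0005,0.016,0.0075],
    [-0.0005,0.022,0.0085],
    [0.002,0.0235,0.008],
    [0.0055,0.023,0.0065],
    [0.009,0.023,0.0045]
  ],
  "rot": [
    [2.2,0,7.8],
    [3.7,0,13.6],
    [5.3,0,19.4],
    [6.6,0,24.2],
    [7.8,0,29.1],
    [9.1,0,33.9],
    [10.4,0,38.7],
    [11.7,0,43.5]
  ]
}}

```text
clock: 11.68
eef_pos: [493.1, 196.1, 200.0]
tcp_rot: [-1.678, 0.286, 0.133]
contact_force: [-0.7, -0.5, -1.4]
opening: 0.719
grasp_force: 54.7
```

```bash
python3 - <<'E'
from pour import *
s=now()[2];print(s["eef_pos"],s["opening"]*85.4,s["grasp_force"],s["contact_force"])
L=[rows(*pose(phi,30,158)[:2]) for phi in (109,113,117,121,125,129,132,132)]
print([l[0] for l in L],[l[1] for l in L])
E
```

```text
[493.08634448 196.09642087 199.96332468] 61.42286053708062 54.69168158344701 [-0.67788492 -0.52061131 -1.43530306]
[[0.0025, -0.0015, -0.0014], [0.0047, -0.0034, -0.0026], [0.007, -0.0051, -0.0038], [0.0094, -0.0067, -0.0052], [0.0118, -0.008, -0.0066], [0.0142, -0.0091, -0.0081], [0.016, -0.0098, -0.0093], [0.016, -0.0098, -0.0093]] [[1.0, -0.2, 4.4], [2.0, -0.2, 8.2], [3.0, -0.2, 12.1], [4.1, -0.2, 16.0], [5.1, -0.2, 19.8], [6.1, -0.2, 23.7], [6.9, -0.2, 26.6], [6.9, -0.2, 26.6]]
```

>>> {"fn": "carry_out", "kwargs": {
  "delta_pos": [
    [0.0025,-0.0015,-0.0015],
    [0.0045,-0.0035,-0.0025],
    [0.007,-0.005,-0.004],
    [0.0095,-0.0065,-0.005],
    [0.012,-0.008,-0.0065],
    [0.014,-0.009,-0.008],
    [0.016,-0.01,-0.0095],
    [0.016,-0.01,-0.0095]
  ],
  "rot": [
    [1,0,4.4],
    [2,0,8.2],
    [3,0,12.1],
    [4.1,0,16],
    [5.1,0,19.8],
    [6.1,0,23.7],
    [6.9,0,26.6],
    [6.9,0,26.6]
  ]
}}

```text
clock: 12.68
eef_pos: [512.5, 190.3, 206.0]
tcp_rot: [-1.57, 0.748, 0.104]
contact_force: [1.0, -0.7, -1.2]
opening: 0.72
grasp_force: 54.7
```

>>> {"fn": "carry_out", "kwargs": {
  "delta_pos": [
    [0,0,0],
    [0,0,0],
    [0,0,0],
    [0,0,0]
  ],
  "rot": [
    [0,0,6],
    [0,0,12],
    [0,0,12],
    [0,0,12]
  ]
}}

```text
clock: 13.18
eef_pos: [512.4, 190.9, 206.2]
tcp_rot: [-1.569, 0.957, 0.107]
contact_force: [-0.4, -0.1, -0.7]
opening: 0.718
grasp_force: 54.7
```

```bash
python3 - <<'E'
from pour import *
s=now()[2];print(s["eef_pos"],s["opening"]*85.4,s["grasp_force"],s["contact_force"],s["qpos"].round(2))
im=np.hstack([r.grab_frame("side")[180:380,170:370],r.grab_frame("top")[120:320,120:320]]);cv2.imwrite("pics/s4.png",cv2.resize(im,None,fx=2,fy=2,interpolation=2))
for c in("side","top"):print([(np.round(d["box"]).tolist(),round(d["p"],2)) for d in r.recognise("nut0_c",c)])
E
```

```text
[512.38284035 190.88767311 206.16303693] 61.3011061614922 54.7285496041269 [-0.43073798 -0.131373   -0.66817456] [-0.23  0.82  1.91  1.26  1.7   1.35]
[([240.0, 292.0, 246.0, 298.0], 0.52)]
[]
```

View pics/s4.png

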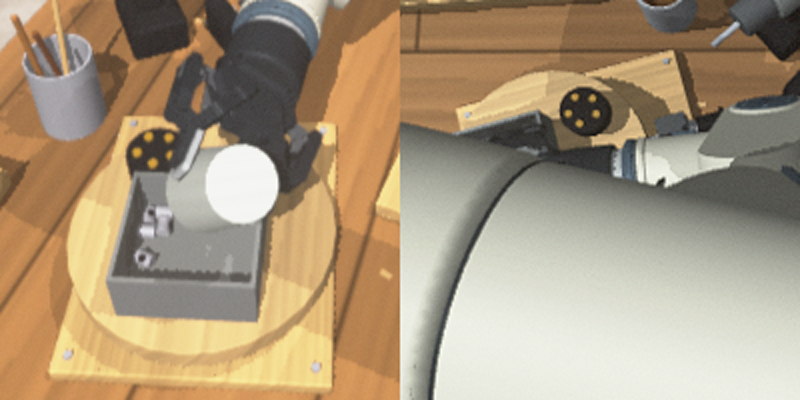

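The side view shows nuts in the tray around composite (150,215) and (146,257), and the cup fully inverted. I'll raise it and turn it upright.

```bash
python3 - <<'E'
from kin import *
from scipy.spatial.transform import Slerp
R0,p0,s=now();q=s["qpos"];B=ori(85,25);P=np.array([480,180,300.])
up=R0.inv().apply([0,0,.05]);print("up",up.round(3))
print(rows(B,P),(R0.inv()*B).magnitude()*57.3)
S=Slerp([0,1],Ro.concatenate([R0,B]))
for t in np.linspace(0,1,8):
    q,e=ik(S(t),p0+(P-p0)*min(1,t*1.5),q);print(q.round(2),round(e,3))
E
```

```text
up [-0.041 -0.029  0.   ]
([-0.096, -0.0266, -0.0075], [-35.4, 3.7, -139.1]) 143.6062138346491
[-0.24  0.84  1.88  1.25  1.71  1.36] 0.0
[-0.23  0.77  1.87  1.19  1.7   1.08] 0.0
[-0.23  0.69  1.87  1.14  1.67  0.8 ] 0.0
[-0.23  0.6   1.89  1.1   1.62  0.51] 0.0
[-0.23  0.5   1.92  1.07  1.57  0.22] 0.0
[-0.23  0.42  1.96  1.07  1.5  -0.09] 0.0
[-0.24  0.36  2.01  1.1   1.43 -0.44] 0.0
[-0.25  0.32  2.07  1.16  1.36 -0.81] 0.0
```

>>> {"fn": "carry_out", "kwargs": {
  "delta_pos": [
    [-0.02,-0.014,0],
    [-0.041,-0.029,0],
    [-0.055,-0.03,-0.001],
    [-0.065,-0.029,-0.002],
    [-0.075,-0.028,-0.004],
    [-0.085,-0.027,-0.005],
    [-0.096,-0.027,-0.0075],
    [-0.096,-0.027,-0.0075]
  ],
  "rot": [
    [0,0,0],
    [0,0,0],
    [-2.5,0.3,-9.7],
    [-5,0.5,-19.5],
    [-7.5,0.8,-29.3],
    [-10,1,-39],
    [-12.5,1.3,-48.7],
    [-15,1.6,-58.5]
  ]
}}

```text
clock: 14.38
eef_pos: [480.2, 179.9, 300.8]
tcp_rot: [-1.809, -0.062, 0.206]
contact_force: [-0.4, -0.1, -0.0]
opening: 0.714
grasp_force: 54.7
```

```bash
python3 - <<'E'
from kin import *
B=ori(85,25);P=np.array([480,180,300.]);print(rows(B,P))
E
```

```text
([-0.0002, 0.0007, 0.0003], [-20.4, 2.3, -80.3])
```

>>> {"fn": "carry_out", "kwargs": {
  "delta_pos": [
    [0,0,0],
    [0,0,0],
    [0,0,0],
    [0,0,0],
    [0,0,0],
    [0,0,0],
    [0,0,0],
    [0,0,0]
  ],
  "rot": [
    [-20.4,2.3,-80.3],
    [-20.4,2.3,-80.3],
    [-20.4,2.3,-80.3],
    [-20.4,2.3,-80.3],
    [-20.4,2.3,-80.3],
    [-20.4,2.3,-80.3],
    [-20.4,2.3,-80.3],
    [-20.4,2.3,-80.3]
  ]
}}

```text
clock: 15.38
eef_pos: [480.0, 180.1, 300.4]
tcp_rot: [-3.141, -1.135, 1.483]
contact_force: [-0.3, 0.5, -1.2]
opening: 0.713
grasp_force: 54.8
```

```bash
python3 - <<'E'
from kin import *
B=ori(40,25);P=np.array([515.,-234.3,200]);print(rows(B,P),now()[2]["eef_pos"])
for c in("side",):print([(np.round(d["box"]).tolist(),round(d["p"],2)) for d in (r.grab_frame(c),r.recognise("nut0_c",c))[1]])
im=r.grab_frame("side")[250:350,220:320];cv2.imwrite("pics/s5.png",cv2.resize(im,None,fx=5,fy=5,interpolation=2))
E
```

```text
([-0.2641, 0.071, -0.329], [-40.8, 0.0, 19.0]) [480.04695167 180.11681631 300.39027253]
[([238.0, 292.0, 249.0, 301.0], 0.63), ([222.0, 125.0, 264.0, 209.0], 0.62)]
```

View pics/s5.png

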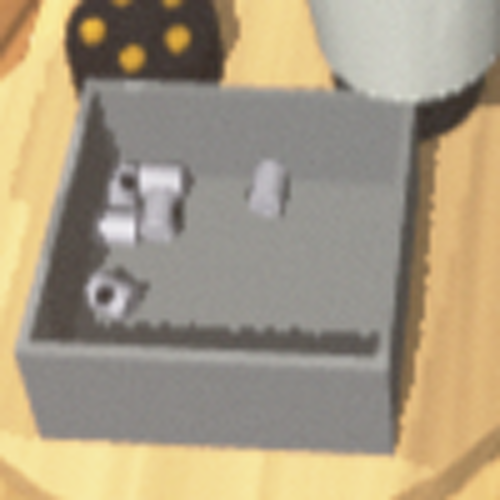

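All six nuts are in the tray, at crop (125,183), (162,180), (118,225), (160,215), (110,293) and (268,188). I'll carry the cup back.

>>> {"fn": "carry_out", "kwargs": {
  "delta_pos": [
    [-0.018,0.005,-0.022],
    [-0.05,0.013,-0.062],
    [-0.088,0.024,-0.11],
    [-0.127,0.034,-0.158],
    [-0.166,0.045,-0.207],
    [-0.205,0.055,-0.255],
    [-0.241,0.065,-0.3],
    [-0.264,0.071,-0.329]
  ],
  "rot": [
    [-2.8,0,1.3],
    [-7.7,0,3.6],
    [-13.6,0,6.3],
    [-19.6,0,9.1],
    [-25.6,0,11.9],
    [-31.7,0,14.7],
    [-37.2,0,17.3],
    [-40.8,0,19]
  ]
}}

```text
clock: 16.52
eef_pos: [514.1, -237.3, 198.7]
tcp_rot: [-3.125, -1.13, 0.676]
contact_force: [0.6, 0.6, -0.7]
opening: 0.718
grasp_force: 54.9
```

>>> {"fn": "carry_out", "kwargs": {
  "delta_pos": [
    [0,0,0],
    [0,0,0]
  ],
  "rot": [
    [0,0,0],
    [0,0,0]
  ]
}}

```text
clock: 16.77
eef_pos: [514.0, -233.8, 199.5]
tcp_rot: [-3.127, -1.131, 0.684]
contact_force: [0.4, 0.2, -1.3]
opening: 0.714
grasp_force: 54.9
```

```bash
python3 - <<'E'
from kin import *
B=ori(40,25);print(now()[2]["eef_pos"])
for z in(120,70,58,54,52):print(rows(B,[515,-234.3,z]))
E
```

```text
[ 513.95824525 -233.78263013  199.45955596]
([-0.0717, 0.0016, 0.0343], [-0.1, 0.2, -0.4])
([-0.1169, 0.0019, 0.0556], [-0.1, 0.2, -0.4])
([-0.1278, 0.002, 0.0607], [-0.1, 0.2, -0.4])
([-0.1314, 0.002, 0.0624], [-0.1, 0.2, -0.4])
([-0.1332, 0.002, 0.0632], [-0.1, 0.2, -0.4])
```

>>> {"fn": "carry_out", "kwargs": {
  "delta_pos": [
    [-0.036,0.001,0.017],
    [-0.072,0.0015,0.034],
    [-0.1,0.002,0.0475],
    [-0.117,0.002,0.0555],
    [-0.125,0.002,0.059],
    [-0.129,0.002,0.061],
    [-0.1315,0.002,0.0625],
    [-0.1315,0.002,0.0625]
  ],
  "rot": [
    [0,0,0],
    [0,0,0],
    [0,0,0],
    [0,0,0],
    [0,0,0],
    [0,0,0],
    [0,0,0],
    [0,0,0]
  ]
}}

```text
clock: 17.77
eef_pos: [515.5, -235.2, 54.4]
tcp_rot: [-3.133, -1.13, 0.689]
contact_force: [-0.4, -0.3, -1.0]
opening: 0.712
grasp_force: 54.8
```

Not touching yet, so I'll creep down.

>>> {"fn": "carry_out", "kwargs": {
  "delta_pos": [
    [-0.001,0,0.0005],
    [-0.002,0,0.001],
    [-0.002,0,0.001],
    [-0.002,0,0.001]
  ],
  "rot": [
    [0,0,0],
    [0,0,0],
    [0,0,0],
    [0,0,0]
  ]
}}

```text
clock: 18.27
eef_pos: [515.6, -235.1, 53.6]
tcp_rot: [-3.135, -1.134, 0.69]
contact_force: [-4.4, -1.0, 10.5]
opening: 0.717
grasp_force: 55.0
```

Touching the bench with about 10 N. Opening the gripper.

>>> {"fn": "carry_out", "kwargs": {
  "delta_pos": [
    [0,0,0],
    [0,0,0],
    [0,0,0],
    [0,0,0],
    [0,0,0],
    [0,0,0],
    [0,0,0],
    [0,0,0]
  ],
  "rot": [
    [0,0,0],
    [0,0,0],
    [0,0,0],
    [0,0,0],
    [0,0,0],
    [0,0,0],
    [0,0,0],
    [0,0,0]
  ],
  "claw": 0.085
}}

```text
clock: 19.27
eef_pos: [515.3, -235.1, 51.7]
tcp_rot: [-3.132, -1.13, 0.687]
contact_force: [0.3, -0.1, 0.2]
opening: 0.997
grasp_force: 0.0
```

>>> {"fn": "carry_out", "kwargs": {
  "delta_pos": [
    [0,0,-0.02],
    [0,0,-0.045],
    [0,0,-0.075],
    [0,0,-0.1],
    [0.04,0,-0.11],
    [0.08,0,-0.12],
    [0.12,0,-0.14],
    [0.15,0,-0.15]
  ],
  "rot": [
    [0,0,0],
    [0,0,0],
    [0,0,0],
    [0,0,0],
    [0,0,0],
    [0,0,0],
    [0,0,0],
    [0,0,0]
  ]
}}

```text
clock: 20.27
eef_pos: [460.9, -281.8, 253.2]
tcp_rot: [-3.135, -1.13, 0.69]
contact_force: [0.3, -0.5, -0.3]
opening: 0.996
grasp_force: 0.0
```

```bash
python3 - <<'E'
from kin import *
s=now()[2];print(s["eef_pos"],s["opening"],s["qpos"].round(2))
im=r.grab_frame("side")[110:270,230:430];cv2.imwrite("pics/s6.png",cv2.resize(im,None,fx=3.7,fy=3.7,interpolation=2))
# knob grasp options: tool down, fingers close along carousel x; or knob axis options
yaw=.275;k=np.array([613.4,-44.8,62]);pull=np.array([np.sin(yaw),-np.cos(yaw),0])
for roll in(0,180):
    R=Ro.from_matrix(np.c_[[-np.sin(yaw),np.cos(yaw),0],[np.cos(yaw),np.sin(yaw),0],[0,0,-1]])*Ro.from_euler("z",roll,degrees=True)
    for g in(k,k+20*pull,k+[0,0,120]):
        for q6 in(-1.5,0,1.5):
            q,e=ik(R,tcp(g,R),[-.1,.4,1.6,0,1.1,q6])
            if e<.01:print(roll,g,q.round(2))
    print(rows(R,tcp(k+[0,0,150],R)))
E
```

```text
[ 460.87284485 -281.77157309  253.18103813] 0.9962582036434255 [-1.1   0.46  1.98  1.12  1.37 -0.87]
0 [613.4 -44.8  62. ] [-0.07  0.57  1.77  0.    0.8  -0.35]
0 [613.4 -44.8  62. ] [-0.07  0.57  1.77 -0.    0.8  -0.35]
0 [613.4 -44.8  62. ] [-0.07  0.57  1.77  0.    0.8  -0.35]
0 [618.83093874 -64.04850395  62.        ] [-0.1   0.58  1.76  0.    0.81 -0.38]
0 [618.83093874 -64.04850395  62.        ] [-0.1   0.58  1.76 -0.    0.81 -0.38]
0 [618.83093874 -64.04850395  62.        ] [-0.1   0.58  1.76  0.    0.81 -0.38]
0 [613.4 -44.8 182. ] [-0.07  0.41  1.71  0.    1.02 -0.35]
0 [613.4 -44.8 182. ] [-0.07  0.41  1.71 -0.    1.02 -0.35]
0 [613.4 -44.8 182. ] [-0.07  0.41  1.71 -0.    1.02 -0.35]
([0.0795, -0.0849, 0.2595], [37.1, -57.2, -58.4])
180 [613.4 -44.8  62. ] [-0.07  0.57  1.77 -0.    0.8   2.79]
180 [613.4 -44.8  62. ] [-0.07  0.57  1.77  0.    0.8   2.79]
180 [618.83093874 -64.04850395  62.        ] [-0.1   0.58  1.76 -0.    0.81  2.76]
180 [618.83093874 -64.04850395  62.        ] [-0.1   0.58  1.76  0.    0.81  2.76]
180 [613.4 -44.8 182. ] [-0.07  0.41  1.71  0.    1.02  2.79]
180 [613.4 -44.8 182. ] [-0.07  0.41  1.71  0.    1.02  2.79]
([0.0795, -0.0849, 0.2595], [-63.5, -41.1, 100.0])
```

View pics/s6.png

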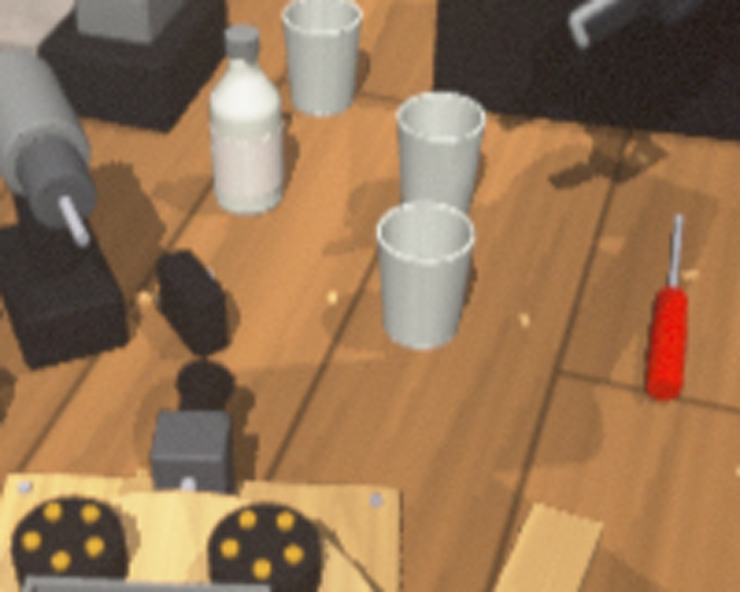

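The cup stands upright at crop (425,280) and nothing else has moved. Next is the knob, after checking clearance to the drill bit.

```bash
python3 - <<'E'
from kin import *
from scipy.spatial.transform import Slerp
def ray(c,u,v):
    a=plane(c,u,v,0);o=np.array(r.camera_info(c)["pose"])[:3,3];return o,(a-o)/np.linalg.norm(a-o)
def tri(pt,ps):
    (o1,d1),(o2,d2)=ray("top",*pt),ray("side",*ps);t=np.linalg.lstsq(np.c_[d1,-d2],o2-o1,rcond=None)[0]
    return (o1+d1*t[0]).round(1),(o2+d2*t[1]).round(1)
print("drill tip",tri((277,141),(253,175)))
print("knob flange top",tri((281.5,176),(285.5,208)))
yaw=.275;k=np.array([613.4,-44.8,62])
R=Ro.from_matrix(np.c_[[-np.sin(yaw),np.cos(yaw),0],[np.cos(yaw),np.sin(yaw),0],[0,0,-1]])
P=np.array([600,-60,250.]);R0,p0,s=now();q=s["qpos"];S=Slerp([0,1],Ro.concatenate([R0,R]))
for t in np.linspace(0,1,8):
    q,e=ik(S(t),p0+(P-p0)*t,q);print(q.round(2),round(e,3))
print(rows(R,P),(R0.inv()*R).magnitude()*57.3)
E
```

```text
drill tip (array([690.2, -58.1, 161.8]), array([686.6, -59.1, 160.6]))
knob flange top (array([623.5, -63.2,  77.9]), array([617.2, -64.8,  76.5]))
[-1.11  0.47  1.97  1.11  1.38 -0.87] 0.0
[-0.99  0.4   1.94  1.    1.31 -0.86] 0.0
[-0.86  0.35  1.91  0.88  1.23 -0.82] 0.0
[-0.72  0.31  1.88  0.74  1.16 -0.76] 0.0
[-0.56  0.28  1.84  0.57  1.11 -0.68] 0.0
[-0.41  0.28  1.8   0.38  1.09 -0.57] 0.0
[-0.25  0.29  1.74  0.19  1.09 -0.47] 0.0
[-0.1   0.33  1.69  0.    1.13 -0.37] 0.0
([0.0999, -0.0818, 0.2277], [37.1, -57.2, -58.4]) 89.75034377310205
```

```bash
cat > knob.py <<'E'
from kin import *
yaw=.275;k=np.array([613.4,-44.8,62]);pull=np.array([np.sin(yaw),-np.cos(yaw),0])
RK=Ro.from_rotvec(np.array([-np.sin(yaw),np.cos(yaw),0])*np.radians(-15))*Ro.from_matrix(np.c_[[-np.sin(yaw),np.cos(yaw),0],[np.cos(yaw),np.sin(yaw),0],[0,0,-1]])
zk=RK.apply([0,0,1]);G=k+2*pull;PRE=tcp(G-120*zk,RK)
E
python3 - <<'E'
from knob import *
R0,p0,s=now();q=s["qpos"];print(zk,PRE,rows(RK,PRE+[-20,0,60]),(R0.inv()*RK).magnitude()*57.3,rows(RK,PRE,RK,PRE+[-20,0,60]),rows(RK,tcp(G,RK),RK,PRE))
for x in(PRE+[-20,0,60],PRE,tcp(G,RK),tcp(G+24*pull,RK)):
    q,e=ik(RK,x,[-.1,.4,1.7,0,1,-.3]);print(q.round(2),round(e,3))
E
```

```text
[ 0.24909397  0.07028152 -0.96592583] [582.55725357 -55.58032178 183.70665411] ([0.0832, -0.1093, 0.207], [24.7, -48.5, -64.5]) 84.42693485298045 ([-0.0054, 0.0031, 0.0629], [0.0, 0.0, 0.0]) ([0.0, -0.0, 0.12], [0.0, 0.0, 0.0])
[-0.16  0.17  1.94  0.15  0.8  -0.53] 0.0
[-0.16  0.28  1.95  0.17  0.68 -0.55] 0.0
[-0.13  0.5   1.95  0.23  0.46 -0.6 ] 0.0
[-0.17  0.51  1.93  0.24  0.48 -0.65] 0.0
```

>>> {"fn": "carry_out", "kwargs": {
  "delta_pos": [
    [0.083,-0.109,0.207],
    [0.083,-0.109,0.207],
    [0.083,-0.109,0.207],
    [0.083,-0.109,0.207],
    [0.083,-0.109,0.207],
    [0.083,-0.109,0.207],
    [0.083,-0.109,0.207],
    [0.083,-0.109,0.207]
  ],
  "rot": [
    [24.7,-48.5,-64.5],
    [24.7,-48.5,-64.5],
    [24.7,-48.5,-64.5],
    [24.7,-48.5,-64.5],
    [24.7,-48.5,-64.5],
    [24.7,-48.5,-64.5],
    [24.7,-48.5,-64.5],
    [24.7,-48.5,-64.5]
  ],
  "claw": 0.06
}}

```text
clock: 21.32
eef_pos: [561.9, -55.0, 238.9]
tcp_rot: [2.884, 0.0, 1.849]
contact_force: [-0.5, 0.0, -0.2]
opening: 0.705
grasp_force: 0.0
```

>>> {"fn": "carry_out", "kwargs": {
  "delta_pos": [
    [0,0,0],
    [0,0,0],
    [0,0,0],
    [0,0,0]
  ],
  "rot": [
    [0,0,0],
    [0,0,0],
    [0,0,0],
    [0,0,0]
  ]
}}

```text
clock: 21.82
eef_pos: [561.5, -55.9, 238.3]
tcp_rot: [2.883, -0.005, 1.843]
contact_force: [0.6, -0.5, 0.1]
opening: 0.702
grasp_force: 0.0
```

```bash
python3 - <<'E'
from knob import *
print(rows(RK,PRE),now()[2]["qpos"].round(2))
E
```

```text
([-0.0056, 0.0058, 0.058], [-0.2, -0.3, -0.2]) [-0.17  0.18  1.94  0.16  0.79 -0.54]
```

>>> {"fn": "carry_out", "kwargs": {
  "delta_pos": [
    [-0.0055,0.006,0.03],
    [-0.0055,0.006,0.058],
    [-0.0055,0.006,0.085],
    [-0.0055,0.006,0.11],
    [-0.0055,0.006,0.135],
    [-0.0055,0.006,0.158],
    [-0.0055,0.006,0.158],
    [-0.0055,0.006,0.158]
  ],
  "rot": [
    [0,0,0],
    [0,0,0],
    [0,0,0],
    [0,0,0],
    [0,0,0],
    [0,0,0],
    [0,0,0],
    [0,0,0]
  ]
}}

```text
clock: 22.82
eef_pos: [607.7, -47.7, 87.9]
tcp_rot: [2.883, -0.004, 1.845]
contact_force: [-0.4, 0.5, 0.1]
opening: 0.7
grasp_force: 0.0
```

```bash
python3 - <<'E'
from knob import *
print(rows(RK,tcp(G,RK)),now()[2]["contact_force"],now()[2]["eef_pos"])
im=np.hstack([r.grab_frame("side")[140:260,200:340],r.grab_frame("top")[110:230,220:360]]);cv2.imwrite("pics/s7.png",cv2.resize(im,None,fx=2.8,fy=2.8,interpolation=2))
E
```

```text
([-0.0008, -0.0005, 0.0206], [-0.2, -0.2, -0.1]) [-0.41684671  0.4539668   0.13751946] [607.66103192 -47.72532756  87.8790889 ]
```

View pics/s7.png

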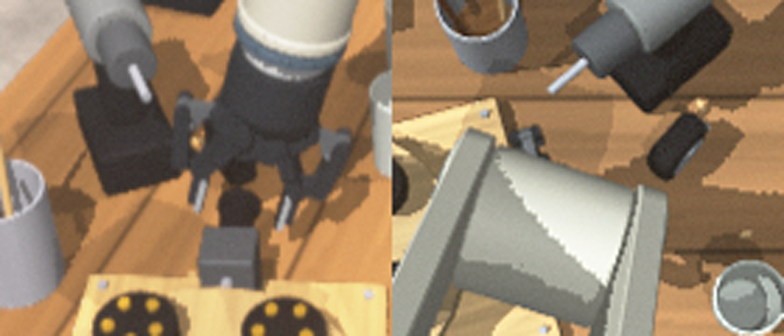

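The fingers straddle the knob at side composite (240,207) and the drill is clear. I'll finish the descent and close.

>>> {"fn": "carry_out", "kwargs": {
  "delta_pos": [
    [-0.001,-0.0005,0.012],
    [-0.001,-0.0005,0.02],
    [-0.001,-0.0005,0.02],
    [-0.001,-0.0005,0.02]
  ],
  "rot": [
    [0,0,0],
    [0,0,0],
    [0,0,0],
    [0,0,0]
  ]
}}

```text
clock: 23.42
eef_pos: [612.2, -47.0, 67.7]
tcp_rot: [2.883, -0.004, 1.845]
contact_force: [0.2, -0.7, 0.2]
opening: 0.704
grasp_force: 0.0
```

>>> {"fn": "carry_out", "kwargs": {
  "delta_pos": [
    [0,0,0],
    [0,0,0],
    [0,0,0],
    [0,0,0],
    [0,0,0],
    [0,0,0],
    [0,0,0],
    [0,0,0]
  ],
  "rot": [
    [0,0,0],
    [0,0,0],
    [0,0,0],
    [0,0,0],
    [0,0,0],
    [0,0,0],
    [0,0,0],
    [0,0,0]
  ],
  "claw": 0.015,
  "grip_force": 60
}}

```text
clock: 24.42
eef_pos: [612.6, -47.0, 68.4]
tcp_rot: [2.882, -0.004, 1.845]
contact_force: [-0.4, 1.9, 6.8]
opening: 0.312
grasp_force: 58.9
```

```bash
python3 - <<'E'
from knob import *
R,p,s=now();print(s["opening"]*85.4,s["grasp_force"],s["contact_force"],s["eef_pos"],p+6*R.apply([0,0,1]),R.inv().apply(pull*.024))
E
```

```text
26.648698394182258 58.93765389919281 [-0.39229187  1.85577479  6.80267157] [612.63927303 -46.97262769  68.38855009] [614.11555501 -46.53260479  62.58967335] [-2.39997961e-02  4.01049006e-05 -9.04370861e-05]
```

Gripped. Pulling along tool -x.

>>> {"fn": "carry_out", "kwargs": {
  "delta_pos": [
    [-0.003,0,0],
    [-0.006,0,0],
    [-0.009,0,0],
    [-0.012,0,0],
    [-0.015,0,0],
    [-0.018,0,0],
    [-0.018,0,0],
    [-0.018,0,0]
  ],
  "rot": [
    [0,0,0],
    [0,0,0],
    [0,0,0],
    [0,0,0],
    [0,0,0],
    [0,0,0],
    [0,0,0],
    [0,0,0]
  ]
}}

```text
clock: 25.42
eef_pos: [617.1, -63.3, 68.4]
tcp_rot: [2.883, -0.006, 1.845]
contact_force: [-2.2, 9.8, 9.6]
opening: 0.307
grasp_force: 59.2
```

```bash
python3 - <<'E'
from knob import *
R,p,s=now();print(s["opening"]*85.4,s["grasp_force"],s["contact_force"],s["contact_force"]@pull,(p-[612.64,-46.97,68.39])@pull)
E
```

```text
26.231420973630478 59.17039096355438 [-2.16171167  9.76846209  9.60686082] -9.988420245047458 16.888735988214076
```

>>> {"fn": "carry_out", "kwargs": {
  "delta_pos": [
    [-0.001,0,0],
    [-0.002,0,0],
    [-0.003,0,0],
    [-0.004,0,0],
    [-0.005,0,0],
    [-0.005,0,0],
    [-0.005,0,0]
  ],
  "rot": [
    [0,0,0],
    [0,0,0],
    [0,0,0],
    [0,0,0],
    [0,0,0],
    [0,0,0],
    [0,0,0]
  ]
}}

```text
clock: 26.3
eef_pos: [618.0, -66.5, 68.4]
tcp_rot: [2.884, -0.008, 1.846]
contact_force: [-1.9, 19.1, 11.8]
opening: 0.308
grasp_force: 59.4
```

```bash
python3 - <<'E'
from knob import *
R,p,s=now();print(s["opening"]*85.4,s["grasp_force"],s["contact_force"],s["contact_force"]@pull,(p-[612.64,-46.97,68.39])@pull,np.abs(s["qvel"]).max())
im=np.hstack([r.grab_frame("side")[120:360,190:420],r.grab_frame("top")[80:320,130:440]]);cv2.imwrite("pics/s8.png",cv2.resize(im,None,fx=1.45,fy=1.45,interpolation=2))
E
```

```text
26.329644533391527 59.37699258327484 [-1.86653898 19.10472003 11.8273097 ] -18.89371688930209 20.274265035458853 0.0026650957830117793
```

View pics/s8.png

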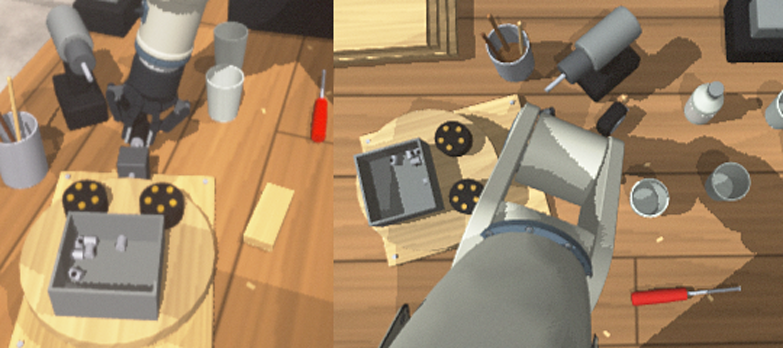

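The plunger is at its stop: 20.3 mm travel and the pull force has jumped to 19 N. The picture shows the nuts in the tray and the cup upright at top composite (650,197), so I'll hold briefly and hand in.

>>> {"fn": "carry_out", "kwargs": {
  "delta_pos": [
    [0,0,0],
    [0,0,0],
    [0,0,0],
    [0,0,0]
  ],
  "rot": [
    [0,0,0],
    [0,0,0],
    [0,0,0],
    [0,0,0]
  ]
}}

```text
clock: 26.9
eef_pos: [618.0, -66.5, 68.4]
tcp_rot: [2.883, -0.008, 1.846]
contact_force: [-3.2, 17.6, 11.6]
opening: 0.309
grasp_force: 59.4
```

```bash
python3 -c "
from rig import r
s=r.sense();print(s['contact_force'],s['grasp_force']);print(r.sign_off())"
```

```text
[-3.22330444 17.55052206 11.60851883] 59.37641501426697
the job is handed in; nothing more can be done
None
```

The job is handed in at about 27 s on the clock: all six nuts are in the tray, the empty cup stands upright on the bench, and the gripper is holding the plunger knob at its stop; the hand-in returned no verdict.

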